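# Rig the gauge stand: keyed drip tray and fork on the D column, then twist-lock

### The job

Rig the gauge stand for the next gauge. Turn the steel drip tray until the flat in its bore meets the flat of the column and slide it right down onto the foot, then fit the blue gauge fork on top of it in the same way so that it sits fully down on the tray's hub. When both are home, turn the red lock bar on top of the column a full quarter turn clockwise (seen from above) so that it holds them down, and leave the other things on the bench where they stand.

Things in the scene. Friction and masses are not known exactly. Their poses are not given: they have to be found in the camera images.
- stand: Immovable gauge stand: grey cast foot 124 (x) x 112 (y) x 12 mm, with a round seat boss of 60 mm diameter, top 20 mm above the bench, carrying an upright D column. Origin: column axis at the bench. Place and yaw vary. A part fitted home stretches out along the stand's own -x: its x axis then points the same way as the stand's x axis.
- stand_seat (a point): Column axis at the top of the seat boss, 20 mm above the bench; the tray's bore must come down to here.
- column_top (a point): Column axis at its top, 85 mm above the bench. Bright steel D column from 20 to 85 mm above the bench: radius 20 mm, one flat 9 mm from the axis facing the stand's own +x, top edge chamfered 3 mm. The bores slide on it with 1.8 mm play each side and about 0.1 rad in yaw.
- stand_front (a point): Point 122.5 mm from the column axis along the stand's own -x, at seat height: the pan and the fork end belong above it.
- lock_bar (a joint): Red lock bar on the column, turning about its axis, in rad. 0: along the stand's y, inside the D outline, so bores pass over it (still so up to 0.15). Grows clockwise seen from above to a stop at 1.571: along the stand's x, then overhanging the column's flat by 9 mm, 2 mm above the fork hub at home. Friction 0.06 N m, no spring, stays where left.
- lock_bar_grip (a point): Middle of the red lock bar, on the column axis, 99 mm above the bench. The bar is 13 mm wide along this point's x, 36 mm long along its y, and reaches from 88 to 110 mm above the bench (top 5 mm tapered).
- drip_tray: Loose steel drip tray on a keyed hub, about 0.4 kg, 196 mm long, flat underside at z = 0. Origin: underside, in the middle of the neck. Hub at x = +50 mm (see its bore). Neck 22 mm wide (y), 20 mm high, free to grasp from x = -20 to +18 mm. Stainless pan 85 x 92 x 20 mm, centre x = -73.5 mm. Centre of mass near x = +32 mm. Any yaw; lies on the left or the right.
- drip_tray_bore (a point): Bore axis at the underside of the tray's aluminium hub: hub 60 mm diameter, 24 mm high, with a through D bore of radius 21.8 mm, its flat 10.8 mm from the axis on the tray's +x side (red mark on top).
- drip_tray_pan (a point): Point in the pan, 122.5 mm from the bore axis along the tray's own -x, at underside height.
- gauge_fork: Loose gauge fork on a keyed hub, about 0.5 kg, 192 mm long, standing on its hub. Origin at the height of the hub's underside (z = 0). Hub at x = +50 mm (see its bore). Blue beam 22 mm wide (y), z = 20 to 42 mm, free to grasp from x = -55 to +18 mm. Two-pronged end 64 mm wide, x = -58 to -112 mm. Centre of mass near x = +31 mm. Any yaw; on the left or right.
- gauge_fork_bore (a point): Bore axis at the underside of the fork's dark steel hub: hub 60 mm diameter, 42 mm high, with the same D bore as the tray (flat on the fork's +x side, red mark on top). At home it lies 24 mm above the seat, on the tray's hub.
- gauge_fork_tip (a point): Point between the prongs, 122.5 mm from the bore axis along the fork's own -x, at the height of the hub's underside.
- oil_bottle: Loose orange dropper bottle with red tip, 35 mm diameter, 112 mm high; origin at its underside. A bystander.
- stapler: Loose blue and black stapler, 30 x 118 (y) x 40 mm, lying beside the stand's foot; origin at its underside. A bystander.
- gauge_black: Loose black round pressure gauge lying on its back, 168 x 138 x 47 mm; origin at its underside. A bystander.
- washer_tin: Loose round green tin, 69 mm diameter, 24 mm high; origin at its underside. A bystander.

How it is judged:
By the outcome, as a careful person would: the job done as asked, in the order asked, and still so for the second after the job is handed in, with the robot touching nothing.
It also fails if it takes over 72 s, if anything falls off the work surface, if the arm or the gripper's body presses on something with over 40 N, if the wrist force passes 120 N, or if a joint passes its speed limit or range.

### The arm

A 6-joint arm with a two-finger parallel gripper is mounted at the origin on a cart in front of the work surface, level with it; the furniture and walls round the work are solid. World frame = base frame: x ahead of the robot, y to its left, z up, the work surface at z = 0. Lengths are in m, angles in rad, forces in N, time in s.
With the tool pointing down it reaches from about 0.35 to 0.975 m from the base axis. Payload 7.1 kg.
Tool frame: the origin (TCP) lies on the centre line of the jaws, within the pads' length; the fingertips stand 17 mm ahead of it and the grasp point (between the pads) lies 2 mm behind it (robot.tip_reach is the z of the fingertips in the tool frame, in m); z points along the fingers, y is the direction in which the jaws open and shut (so a half turn about z gives the same grasp; the last joint's range is limited). The gripper opens to 88 mm and grips with 3 to 60 N. Pads are 20 mm wide; open, the fingers measure 115 mm over their backs; the gripper's body (75 mm by 178 mm) begins 61 mm behind the grasp point.
Start: joints at [-0.019, 0.423, 1.63, -0, 1.089, -0.019], TCP at [0.625, 0, 0.24] pointing down, gripper open.
Joint ranges: [-3, 3], [-0.9, 2.11], [0.09, 2.58], [-1.31, 4.45], [0.11, 2.69], [-2.54, 2.54]. Speed limits (rad/s): [2.39, 2.39, 3.01, 3.14, 3.14, 3.14].

### API

Orientations are given as a unit quaternion [x, y, z, w].
In Python, from station import readout, imaging, close_job, robot gives the robot as it stands.
- The arm moves only by the tool move_arm, never from a script. Its argument "commands" is a list of rows, each a list of 3 entries, a list of its own where there are three numbers: the shift along the tool's x, y, z as a fraction of full scale, then the turn, a rotation vector about the tool's x, y, z as a fraction of full scale, then the closure, from 0 (fully open) to 1 (shut). In form: [[[tx, ty, tz], [wx, wy, wz], jaw], ...]. A call has 1 to 12 rows; each row shifts and turns the pose as measured when the row begins, along the tool's axes as they then stand; what a row does not reach is not made up. Full scale, the value 1, is 4 cm for a shift and 6 degrees for a turn. A row lasts 1/10 s, in which the tool goes at most 50 mm and 8.59 degrees, less where a joint would pass 70% of its speed; a pose out of reach is approached as far as the arm can. A call with a number of a shift or a turn outside -1 to 1 is refused whole. A call with a gripper value outside its range is refused whole. The fingers move at their own pace and stop on an object; the grip force is fixed at half the most. Time passes only in rows, so rows that do not move let the fingers close. It gives the time, the measured TCP pose, the force and the opening at its end, in the units of the state.
- readout.sense(): the state, without advancing time (a new reading comes with each control period).
- imaging.get_image(name): name is "scene" or "side" or "wrist"; returns a dict with "img" (400x640x3 uint8, red, green, blue), "z_map" (400x640 float32, m along the optical axis (not along the pixel's ray), 0 where there is no reading), "vfov" (degrees; the focal length in pixels is half the picture's height over the tangent of half this angle, whatever the lens; pixels are square), "cx", "cy" (the principal point, pixels), "rvec" (rotation vector, rad) and "tvec" (3), from world to camera coordinates, as OpenCV has them; the wrist camera has in their place "T_tool_cam" (4x4, takes a point from camera to tool coordinates, whose origin is the TCP and whose axes are the flange's). Camera axes: x right, y down, z forward; pixel columns grow to the right and rows downward; lengths in m; the calibration is good to about 2 mm. A picture is of the moment at which its call begins: read the wrist's pose just before it.
- close_job(): hands the job in, once; it reports no verdict.
The state is a dict: "time": time; "q": joint angles; "joint_vel": joint speeds; "joint_efforts": joint torques, N m; "position": TCP position; "eef_rot": TCP orientation; "contact_force": force on the tool from outside, world axes, zero at the start; "ft_torque": the same for the moment, N m; "opening": finger opening in m.
Only numpy, scipy, OpenCV 4.12 (cv2) and the standard library are available. Lean on these libraries where they do the work, as an engineer would, in place of code of your own. Each camera call takes 0.05 s, during which the arm holds its last target.

## Working session

There is one attempt and no reset: what is moved stays moved. The work goes in short steps, Python scripts to look and compute and a tool call to move; the robot and the scene stay as the last step left them, time stands still between calls to the robot, and variables do not carry over. Pictures are saved under pics/ and viewed, and the job is handed in when it is done.

Besides the shell and the picture viewer there is one more tool, called by a JSON object that holds its "fn" and its "kwargs". move_arm: Moves the arm, as the interface text tells. Shift numbers are shares of 4 cm and turn numbers shares of 6 degrees, none past 1 either way. Its arguments: {"type":"object","properties":{"commands":{"type":"array","items":{"type":"array"}}},"required":["commands"]}

```bash
ls; mkdir -p pics; python3 - <<'E'
from station import readout, imaging, robot
import cv2,numpy as np
s=readout.sense();print(s)
for n in ["scene","side","wrist"]:
    d=imaging.get_image(n);cv2.imwrite(f"pics/{n}0.png",d["img"][:,:,::-1])
    np.save(f"pics/{n}0.npy",d,allow_pickle=True)
    print(n,{k:v for k,v in d.items() if k not in("img","z_map")})
E
```

```text
pics
{'time': 0.0, 'q': array([-1.90415143e-02,  4.23854803e-01,  1.63068873e+00,  1.56355442e-05,
        1.08860504e+00, -1.89942264e-02]), 'joint_vel': array([ 1.67145787e-03,  6.34988246e-04,  7.30765542e-04,  3.74727928e-06,
       -1.35076215e-03, -9.82823096e-04]), 'joint_efforts': array([ 1.28069914e-03, -5.44622147e+01, -2.73670936e+01,  6.42951974e-02,
        2.27214623e-02, -1.51321510e-04]), 'position': array([6.24464864e-01, 1.40183954e-05, 2.38893465e-01]), 'eef_rot': array([ 7.07125853e-01,  7.07087281e-01, -5.34550948e-04, -5.65262768e-04]), 'contact_force': array([-0.00251156, -0.28937394, -0.51399014]), 'ft_torque': array([-0.00597177,  0.00338056,  0.05145121]), 'opening': 0.08795062964547677}
scene {'vfov': 53.496825130056095, 'cx': 321.4968599780575, 'cy': 198.6567875001345, 'rvec': array([ 2.07396139, -1.13396754,  0.49291907]), 'tvec': array([-0.40026967,  0.31551194,  1.41246764])}
side {'vfov': 49.1566614788031, 'cx': 312.96230158262256, 'cy': 201.19192564190962, 'rvec': array([ 0.22838515, -2.56481185,  1.59836292]), 'tvec': array([0.50705748, 0.17468501, 1.37925694])}
wrist {'vfov': 61.68001247588794, 'cx': 322.4065177590333, 'cy': 199.94450160271776, 'T_tool_cam': array([[-5.59749062e-04, -9.59988968e-01, -2.80037262e-01,
         7.75375193e-02],
       [ 9.99999767e-01, -6.46519799e-04,  2.17481571e-04,
        -9.81942762e-04],
       [-3.89829543e-04, -2.80037075e-01,  9.59989106e-01,
        -1.45166198e-01],
       [ 0.00000000e+00,  0.00000000e+00,  0.00000000e+00,
         1.00000000e+00]])}
```

View pics/scene0.png

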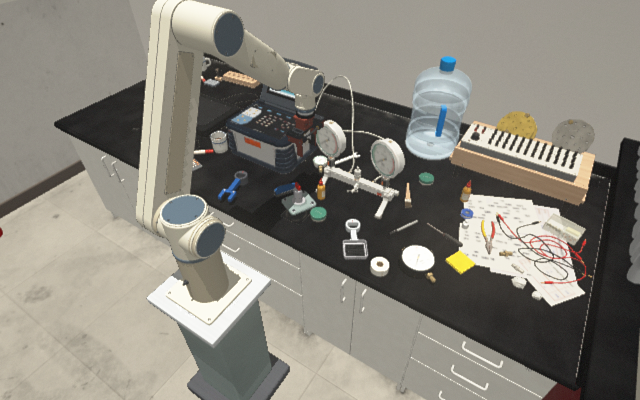

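View pics/side0.png

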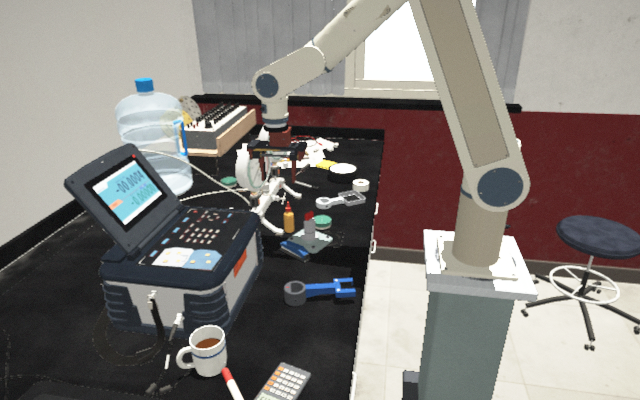

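View pics/wrist0.png

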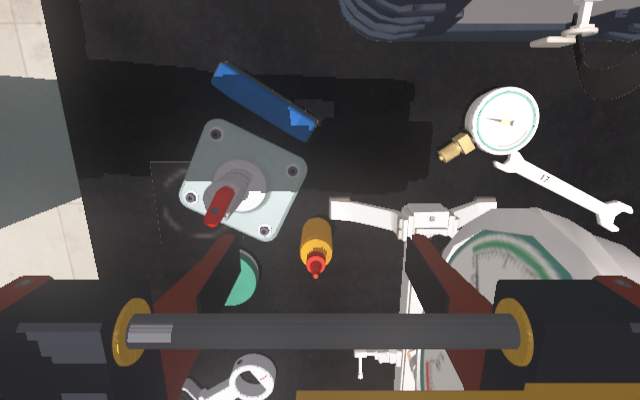

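The pictures show the tray right (scene ~355,235), the fork left (scene ~230,185), and the stand in the wrist view at ~(240,185) with bottle and tin close by. I'll build point clouds next.

```bash
cat > h.py <<'E'
import numpy as np,cv2
from scipy.spatial.transform import Rotation as R
def Tcam(d,s=None):
    if "rvec" in d:
        Rm=cv2.Rodrigues(np.array(d["rvec"]))[0];T=np.eye(4);T[:3,:3]=Rm.T;T[:3,3]=-Rm.T@d["tvec"];return T
    T=np.eye(4);T[:3,:3]=R.from_quat(s["eef_rot"]).as_matrix();T[:3,3]=s["position"];return T@d["T_tool_cam"]
def cloud(d,s=None):
    z=d["z_map"].astype(float);h,w=z.shape;f=h/2/np.tan(np.radians(d["vfov"])/2)
    u,v=np.meshgrid(np.arange(w),np.arange(h))
    P=np.stack([(u-d["cx"])/f*z,(v-d["cy"])/f*z,z],-1)
    T=Tcam(d,s);W=P@T[:3,:3].T+T[:3,3];W[z<=0]=np.nan
    return W
def ortho(W,img,x0,x1,y0,y1,res,zmax=.2):
    # image: up=+x, left=+y
    H=int((x1-x0)/res);Wd=int((y1-y0)/res)
    out=np.full((H,Wd,3),(60,0,60),np.uint8);hm=np.full((H,Wd),-1.)
    p=W.reshape(-1,3);c=img.reshape(-1,3)
    k=np.isfinite(p[:,0])&(p[:,2]<zmax);p=p[k];c=c[k];o=np.argsort(p[:,2]);p=p[o];c=c[o]
    r=((x1-p[:,0])/res).astype(int);q=((y1-p[:,1])/res).astype(int)
    k=(r>=0)&(r<H)&(q>=0)&(q<Wd)
    out[r[k],q[k]]=c[k];hm[r[k],q[k]]=p[k,2]
    return out,hm
E
python3 - <<'E'
from h import *
s={'position':np.array([6.24464864e-01,1.40183954e-05,2.38893465e-01]),'eef_rot':[7.07125853e-01,7.07087281e-01,-5.34550948e-04,-5.65262768e-04]}
for n in ["scene","side","wrist"]:
    d=np.load(f"pics/{n}0.npy",allow_pickle=True).item()
    W=cloud(d,s);o,hm=ortho(W,d["img"],.3,.9,-.4,.4,.002 if n=="wrist" else .004)
    o=cv2.resize(o,(800,600),interpolation=cv2.INTER_NEAREST)
    cv2.imwrite(f"pics/o_{n}0.png",o[:,:,::-1])
    k=np.isfinite(W[...,0])&(W[...,0]>.4)&(W[...,0]<.9)&(abs(W[...,1])<.4);zz=W[...,2][k];print(n,np.median(zz[abs(zz)<.01]))
E
```

```text
scene 0.0001826851827406717
side -0.0020153522835126836
wrist -6.312978986011686e-05
```

```bash
python3 - <<'E'
import cv2,numpy as np
ims=[cv2.imread(f"pics/o_{n}0.png") for n in("scene","side","wrist")]
cv2.imwrite("pics/o_a.png",cv2.resize(np.vstack([np.hstack(ims[:2]),np.hstack([ims[2],ims[2]*0])]),(800,600),interpolation=cv2.INTER_AREA))
E
```

```text
(no output)
```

View pics/o_a.png

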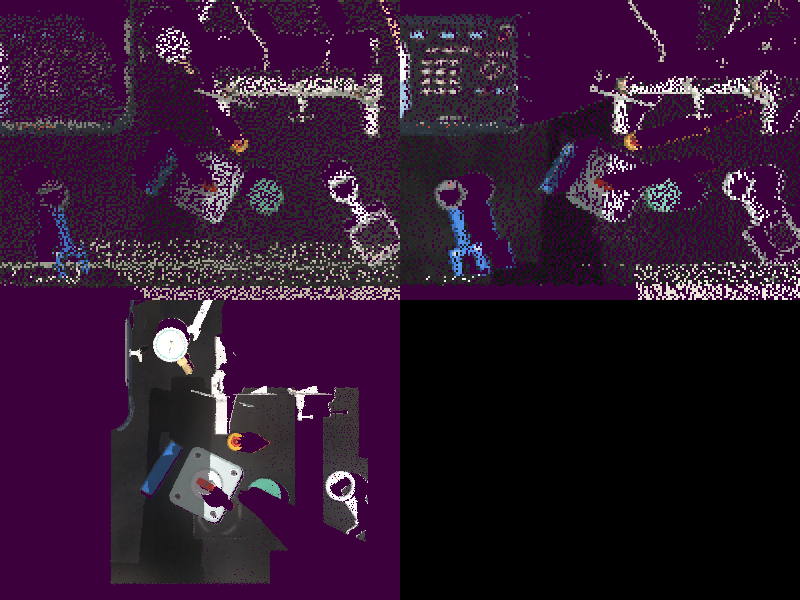

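```bash
python3 - <<'E'
from h import *
s={'position':np.array([6.24464864e-01,1.40183954e-05,2.38893465e-01]),'eef_rot':[7.07125853e-01,7.07087281e-01,-5.34550948e-04,-5.65262768e-04]}
d=np.load(f"pics/wrist0.npy",allow_pickle=True).item()
W=cloud(d,s)
reg=(W[...,0]>.42)&(W[...,0]<.64)&(W[...,1]>-.1)&(W[...,1]<.08)
z=W[...,2]
foot=reg&(abs(z-.012)<.003); p=W[foot][:,:2]
print(len(p),cv2.minAreaRect((p*1000).astype(np.float32)))
red=reg&(d["img"][...,0]>90)&(d["img"][...,1]<60)&(z>.08)
p=W[red];print(len(p),p.mean(0),p[:,2].max());t=p[p[:,2]>.108][:,:2];print(cv2.minAreaRect((t*1000).astype(np.float32)))
c=reg&(z>.08)&(z<.088);p=W[c][:,:2];print('coltop',len(p),p.min(0),p.max(0))
b=reg&(abs(z-.02)<.002);p=W[b][:,:2];print('boss',len(p),p.min(0),p.max(0))
im=cv2.resize(d["img"][100:260,150:350],None,fx=4,fy=4,interpolation=cv2.INTER_CUBIC)[:600,:800]
cv2.imwrite("pics/z1.png",im[:,:,::-1])
E
```

```text
6476 ((549.3887939453125, -34.2916259765625), (136.89935302734375, 176.7937469482422), 63.692955017089844)
838 [ 0.55367999 -0.01820042  0.1233232 ] 0.3168957721766687
((582.6114501953125, -18.52739715576172), (65.9767074584961, 115.87938690185547), 62.56709289550781)
coltop 590 [ 0.51054577 -0.07217531] [0.62584078 0.00883927]
boss 1264 [ 0.50124752 -0.09986913] [0.63325574 0.07378903]
```

View pics/z1.png

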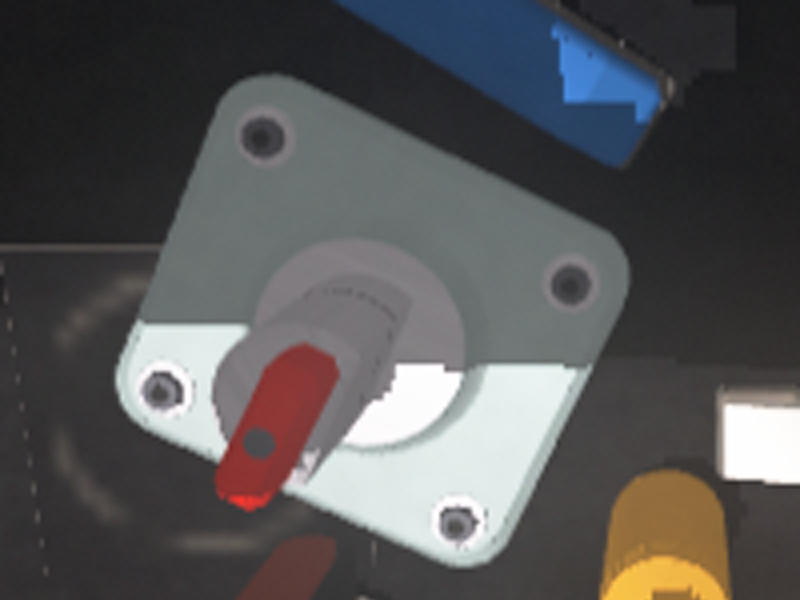

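```bash
cat >> h.py <<'E'
def standfit(W,img,c0=(.53,-.02),yaw0=-.47):
    z=W[...,2];r=np.hypot(W[...,0]-c0[0],W[...,1]-c0[1])
    hs=img[...,0].astype(int)-img[...,1]
    red=(r<.05)&(hs>60)&(z>.085)&(z<.115)
    t=W[red&(z>.1075)];print('top',len(t),t[:,2].mean() if len(t) else 0,cv2.minAreaRect((t[:,:2]*1000).astype(np.float32)))
    ct=(r<.05)&(hs<40)&(z>.081)&(z<.0875);p=W[ct];print('coltop',len(p))
    foot=(r<.1)&(abs(z-.012)<.003);p=(W[foot][:,:2]*1000).astype(np.float32)
    m=np.zeros((400,400),np.uint8)
    q=((p/1000-np.array(c0))*1000+200).astype(int);m[q[:,0],q[:,1]]=255
    m=cv2.morphologyEx(m,cv2.MORPH_CLOSE,np.ones((7,7)));m=cv2.morphologyEx(m,cv2.MORPH_OPEN,np.ones((9,9)))
    q=np.argwhere(m>0).astype(np.float32);print('foot',[ (np.array(cv2.minAreaRect(q)[0])-200)/1000+c0, *cv2.minAreaRect(q)[1:]])
E
python3 - <<'E'
from h import *
s={'position':np.array([6.24464864e-01,1.40183954e-05,2.38893465e-01]),'eef_rot':[7.07125853e-01,7.07087281e-01,-5.34550948e-04,-5.65262768e-04]}
d=np.load(f"pics/wrist0.npy",allow_pickle=True).item()
W=cloud(d,s)
standfit(W,d["img"])
E
```

```text
top 348 0.10948383132720096 ((531.0240478515625, -10.777021408081055), (32.50321578979492, 11.396150588989258), 62.34590530395508)
coltop 497
foot [array([ 0.53040929, -0.01184457]), (111.83887481689453, 123.29826354980469), 63.94650650024414]
```

{"fn": "move_arm", "kwargs": {"commands": [[[-1, -0.55, 0], [0, 0, 0], 0], [[-1, -0.55, 0], [0, 0, 0], 0], [[-1, -0.55, 0], [0, 0, 0], 0], [[-1, -0.55, 0], [0, 0, 0], 0], [[-1, -0.55, 0], [0, 0, 0], 0], [[-1, -0.55, 0], [0, 0, 0], 0], [[-0.5, 0, 0], [0, 0, 0], 0], [[0, 0, 0], [0, 0, 0], 0]]}}

```text
time: 0.95
position: [0.4878, -0.2675, 0.2372]
eef_rot: [0.706, 0.709, -0.001, -0.001]
contact_force: [0.7, 0.5, 0.2]
opening: 0.0878
```

```bash
cat >> h.py <<'E'
def snap(n,tag):
    from station import readout,imaging
    s=readout.sense();d=imaging.get_image(n)
    cv2.imwrite(f"pics/{n}_{tag}.png",d["img"][:,:,::-1]);np.save(f"pics/{n}_{tag}.npy",dict(d=d,s=s),allow_pickle=True)
    return s,d,cloud(d,s)
E
python3 - <<'E'
from h import *
s,d,W=snap("wrist","t1");print(s["time"],s["position"],s["eef_rot"])
E
```

```text
0.95 [ 0.48780043 -0.26749612  0.23722112] [ 7.05634264e-01  7.08575167e-01 -5.79218368e-04 -1.08759563e-03]
```

View pics/wrist_t1.png

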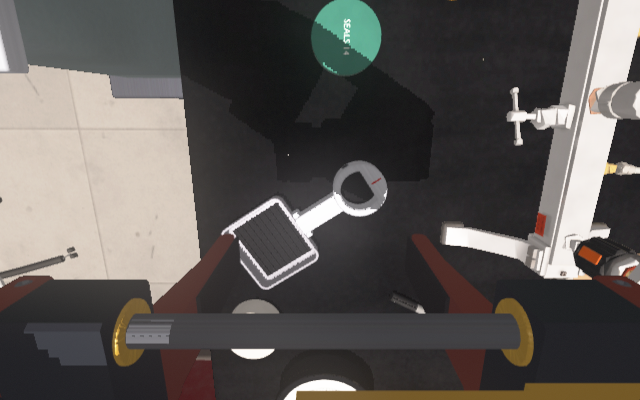

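The tray is in full view: hub at ~(360,188), red mark to the upper right (377,181), pan centre ~(272,243).

```bash
cat >> h.py <<'E'
def mask2rect(P,c0,cl=5,op=3):
    q=((P[:,:2]-np.array(c0))*1000+300).astype(int);m=np.zeros((600,600),np.uint8)
    k=((q>=0)&(q<600)).all(1);q=q[k];m[q[:,0],q[:,1]]=255
    m=cv2.morphologyEx(m,cv2.MORPH_CLOSE,np.ones((cl,cl)));m=cv2.morphologyEx(m,cv2.MORPH_OPEN,np.ones((op,op)))
    return m
def tom(v,c0): return (np.array(v)-300)/1000+np.array(c0)
E
python3 - <<'E'
from h import *
o=np.load("pics/wrist_t1.npy",allow_pickle=True).item();d,s=o["d"],o["s"];W=cloud(d,s);z=W[...,2]
c0=(.46,-.29)
r=np.hypot(W[...,0]-c0[0],W[...,1]-c0[1])
k=(r<.14)&(z>.004)&(z<.04);v,u=np.nonzero(k)
print(np.histogram(z[k],np.arange(0.004,.04,.002)))
hub=(r<.14)&(abs(z-.024)<.0025);m=mask2rect(W[hub],c0)
cnt=max(cv2.findContours(m,cv2.RETR_EXTERNAL,cv2.CHAIN_APPROX_NONE)[0],key=cv2.contourArea)
(cy,cx),rad=cv2.minEnclosingCircle(cnt);e=cv2.fitEllipse(cnt)
H=tom((cx,cy),c0);print('hub',H,rad,tom(e[0][::-1],c0),e[1])
m=mask2rect(W[(r<.14)&(z>.004)&(z<.023)&(np.hypot(W[...,0]-H[0],W[...,1]-H[1])>.075)],c0)
pts=np.argwhere(m>0).astype(np.float32);b=cv2.minAreaRect(pts);C=tom(b[0],c0);print('pan',C,b[1:])
dd=H-C;print(np.linalg.norm(dd),np.degrees(np.arctan2(dd[1],dd[0])))
red=(np.hypot(W[...,0]-H[0],W[...,1]-H[1])<.035)&(d["img"][...,0].astype(int)-d["img"][...,1]>50)
rm=W[red].mean(0);print('red',red.sum(),rm,np.degrees(np.arctan2(*(rm[:2]-H)[::-1])))
# neck
n=(H*0+0)
ax=dd/np.linalg.norm(dd);rel=W[...,:2]-H;a=rel@ax;bb=rel@np.array([-ax[1],ax[0]])
nk=(a>-.068)&(a<-.034)&(abs(bb)<.03)&(z>.015);print('neck lat',np.percentile(bb[nk],[1,50,99]),np.median(z[nk]))
t=(W[...,0]>.4)&(W[...,0]<.56)&(W[...,1]>-.16)&(W[...,1]<-.08)&(z>.018)&(z<.03);p=W[t];
print('tin',np.median(p[:,:2],0),p.min(0),p.max(0))
E
```

```text
(array([2160,  262,  144,  143,  146,  134,  190,  904,  713,  731,  662,
          7,    0,    0,    0,    0,    0]), array([0.004, 0.006, 0.008, 0.01 , 0.012, 0.014, 0.016, 0.018, 0.02 ,
       0.022, 0.024, 0.026, 0.028, 0.03 , 0.032, 0.034, 0.036, 0.038]))
hub [ 0.52701352 -0.283509  ] 30.654924392700195 [ 0.52738849 -0.28321442] (58.56687545776367, 59.34021759033203)
pan [ 0.4271824  -0.35007303] ((91.58378601074219, 92.96800994873047), 33.17851257324219)
0.11998758772322278 33.69402031426916
red 12 [ 0.54495211 -0.27224891  0.02418174] 32.116572924589846
neck lat [-0.01032991  0.00118563  0.01130918] 0.019871076339488092
tin [ 0.50876503 -0.12716564] [ 0.47470565 -0.15987756  0.01859709] [ 0.54340128 -0.09628123  0.02741936]
```

{"fn": "move_arm", "kwargs": {"commands": [[[-1, -0.08, 0.5], [0, 0, 0], 0], [[-0.1, 0, 0.5], [0, 0, 1], 0], [[0, 0, 0.5], [0, 0, 1], 0], [[0, 0, 0.5], [0, 0, 1], 0], [[0, 0, 0], [0, 0, 1], 0], [[0, 0, 0], [0, 0, 1], 0], [[0, 0, 0], [0, 0, 1], 0], [[0, 0, 0], [0, 0, 1], 0], [[0, 0, 0], [0, 0, 1], 0], [[0, 0, 0], [0, 0, 1], 0], [[0, 0, 0], [0, 0, 0.5], 0], [[0, 0, 0], [0, 0, 0], 0]]}}

```text
time: 2.2
position: [0.4891, -0.2944, 0.1512]
eef_rot: [0.962, 0.274, -0.003, -0.005]
contact_force: [-1.2, 0.0, 0.4]
opening: 0.088
```

```bash
cat >> h.py <<'E'
def th(s): 
    Rm=R.from_quat(s["eef_rot"]).as_matrix();return np.degrees(np.arctan2(Rm[1,0],Rm[0,0])),Rm
def goto(s,xy,z,theta):
    "shift in tool units (4cm) and turn units (6deg) from state s to target"
    t,Rm=th(s);dp=np.array([*xy,z])-s["position"]
    w=(theta-t+180)%360-180
    Rt=R.from_euler('z',theta,degrees=True).as_matrix()@np.diag([1,-1,-1.])
    rv=R.from_matrix(Rm.T@Rt).as_rotvec(degrees=True)
    print('t',s["time"],'theta',round(t,2),'pos',s["position"].round(4),'shift units',(Rm.T@dp/.04).round(3),'turn units',(rv/6).round(3), 'F',s["contact_force"].round(1),'open',round(s["opening"],4))
E
python3 - <<'E'
from h import *
s,d,W=snap("wrist","t2")
goto(s,(.4845,-.3113),.020,33.2)
E
```

```text
t 2.2 theta 31.77 pos [ 0.4891 -0.2944  0.1512] shift units [-0.312  0.336  3.276] turn units [-0.111  0.021 -0.238] F [-1.2  0.   0.4] open 0.088
```

View pics/wrist_t2.png

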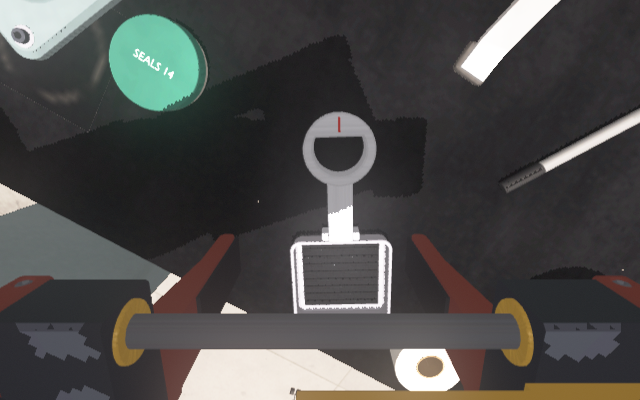

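```bash
cat >> h.py <<'E'
def hubfit(W,d,H0,zt,tol=.0025):
    z=W[...,2];r=np.hypot(W[...,0]-H0[0],W[...,1]-H0[1])
    k=(r<.035)&(abs(z-zt)<tol);m=mask2rect(W[k],H0)
    cnt=max(cv2.findContours(m,cv2.RETR_EXTERNAL,cv2.CHAIN_APPROX_NONE)[0],key=cv2.contourArea)
    c,rad=cv2.minEnclosingCircle(cnt);H=tom(c[::-1],H0)
    im=d["img"].astype(int);red=(r<.033)&(im[...,0]-im[...,1]>50)&(abs(z-zt)<.006)
    rm=W[red].mean(0) if red.any() else np.zeros(3)
    print('hub',H.round(4),'rad',rad,'zmed',np.median(z[k]).round(4),'redyaw',np.degrees(np.arctan2(*(rm[:2]-H)[::-1])).round(2),red.sum())
    return H
E
python3 - <<'E'
from h import *
o=np.load("pics/wrist_t2.npy",allow_pickle=True).item();d,s=o["d"],o["s"];W=cloud(d,s);z=W[...,2]
H=hubfit(W,d,(.5272,-.2834),.024)
for yaw in (30,32,33,34,36):
    ax=np.array([np.cos(np.radians(yaw)),np.sin(np.radians(yaw))]);rel=W[...,:2]-H;a=rel@ax;b=rel@np.array([-ax[1],ax[0]])
    out=[]
    for lo in (-.066,-.058,-.05,-.042):
        k=(a>lo)&(a<lo+.008)&(abs(b)<.03)&(z>.017)&(z<.023);out.append((np.percentile(b[k],[2,98]).mean()*1000).round(2))
    print(yaw,out)
ax=np.array([np.cos(np.radians(33.2)),np.sin(np.radians(33.2))]);rel=W[...,:2]-H;a=rel@ax;b=rel@np.array([-ax[1],ax[0]])
k=(a<-.08)&(a>-.14)&(z>.015)&(z<.023)&(abs(b)<.06);print('pan b',np.percentile(b[k],[1,99]))
k=(abs(a)<.12)&(abs(b)<.08)&(z>.03)&(z<.1);print('tall pts',k.sum())
E
```

```text
hub [ 0.5269 -0.2847] rad 31.2508487701416 zmed 0.0238 redyaw 35.35 31
30 [np.float64(-3.08), np.float64(-2.71), np.float64(-2.35), np.float64(-1.59)]
32 [np.float64(-0.92), np.float64(-0.82), np.float64(-0.75), np.float64(-0.23)]
33 [np.float64(0.15), np.float64(0.11), np.float64(0.05), np.float64(0.19)]
34 [np.float64(1.24), np.float64(1.05), np.float64(0.85), np.float64(0.85)]
36 [np.float64(3.38), np.float64(2.93), np.float64(2.47), np.float64(2.21)]
pan b [-0.04584456  0.04574255]
tall pts 0
```

{"fn": "move_arm", "kwargs": {"commands": [[[-0.34, 0.32, 0], [-0.11, 0.02, -0.2], 0], [[0, 0, 0.7], [0, 0, 0], 0], [[0, 0, 0.7], [0, 0, 0], 0], [[0, 0, 0.7], [0, 0, 0], 0], [[0, 0, 0], [0, 0, 0], 0], [[0, 0, 0], [0, 0, 0], 0]]}}

```text
time: 2.85
position: [0.4874, -0.3099, 0.0662]
eef_rot: [0.956, 0.292, 0.001, 0.001]
contact_force: [0.4, -0.2, 0.8]
opening: 0.088
```

```bash
python3 - <<'E'
from h import *
from station import readout
s=readout.sense()
goto(s,(.4842,-.3123),.0205,33.0)
E
```

```text
t 2.85 theta 33.94 pos [ 0.4874 -0.3099  0.0662] shift units [-0.102  0.002  1.143] turn units [ 0.025 -0.015  0.156] F [ 0.4 -0.2  0.8] open 0.088
```

{"fn": "move_arm", "kwargs": {"commands": [[[-0.1, 0, 0.3], [0.02, -0.01, 0.15], 0], [[0, 0, 0.4], [0, 0, 0], 0], [[0, 0, 0.3], [0, 0, 0], 0], [[0, 0, 0], [0, 0, 0], 0], [[0, 0, 0], [0, 0, 0], 0]]}}

```text
time: 3.35
position: [0.4858, -0.313, 0.0261]
eef_rot: [0.959, 0.284, 0.002, 0.002]
contact_force: [0.6, -0.0, 0.3]
opening: 0.0877
```

```bash
python3 - <<'E'
from h import *
from station import readout
s=readout.sense()
goto(s,(.4842,-.3123),.0205,33.0)
E
```

```text
t 3.35 theta 33.06 pos [ 0.4858 -0.313   0.0261] shift units [-0.025 -0.038  0.139] turn units [ 0.043 -0.022  0.009] F [ 0.6 -0.   0.3] open 0.0877
```

{"fn": "move_arm", "kwargs": {"commands": [[[-0.03, -0.03, 0.13], [0.04, -0.02, 0], 0], [[0, 0, 0], [0, 0, 0], 0], [[0, 0, 0], [0, 0, 0], 1], [[0, 0, 0], [0, 0, 0], 1], [[0, 0, 0], [0, 0, 0], 1], [[0, 0, 0], [0, 0, 0], 1], [[0, 0, 0], [0, 0, 0], 1], [[0, 0, 0], [0, 0, 0], 1], [[0, 0, 0], [0, 0, 0], 1], [[0, 0, 0], [0, 0, 0], 1]]}}

```text
time: 4.35
position: [0.485, -0.3133, 0.022]
eef_rot: [0.959, 0.285, 0.001, 0.001]
contact_force: [1.2, -0.2, -0.8]
opening: 0.0274
```

{"fn": "move_arm", "kwargs": {"commands": [[[0, 0, 0], [0, 0, 0], 1], [[0, 0, 0], [0, 0, 0], 1], [[0, 0, 0], [0, 0, 0], 1], [[0, 0, -0.3], [0, 0, 0], 1], [[0, 0, -0.7], [0, 0, 0], 1], [[0, 0, -0.8], [0, 0, 0], 1], [[0, 0, -0.8], [0, 0, 0], 1], [[0, 0, -0.8], [0, 0, 0], 1], [[0, 0, 0], [0, 0, 0], 1], [[0, 0, 0], [0, 0, 0], 1]]}}

```text
time: 5.35
position: [0.4808, -0.3107, 0.1616]
eef_rot: [0.959, 0.285, -0.003, -0.003]
contact_force: [-0.5, 0.3, -6.4]
opening: 0.0218
```

```bash
python3 - <<'E'
from h import *
s,d,W=snap("wrist","t3")
goto(s,(.4857,.0110),.16,-26.5)
t,Rm=th(s);L=(W-s["position"])@Rm
z=L[...,2]
k=(abs(L[...,0]-.05)<.04)&(abs(L[...,1])<.04)&(abs(z-0)<.03)
import numpy as np
print(np.histogram(z[k],np.arange(-.03,.03,.004)))
p=L[k&(z<.004)];
A=np.c_[p[:,:2],np.ones(len(p))];c=np.linalg.lstsq(A,p[:,2],rcond=None)[0];print('plane',c,np.std(A@c-p[:,2]))
E
```

```text
t 5.35 theta 33.09 pos [ 0.4808 -0.3107  0.1616] shift units [ 4.493 -6.671  0.069] turn units [-0.042  0.066  9.931] F [-0.5  0.3 -6.4] open 0.0218
(array([ 258,  236,  191,  181,  144,  132, 2579, 7087, 1081,  419,  397,
        345,  169,    0]), array([-0.03 , -0.026, -0.022, -0.018, -0.014, -0.01 , -0.006, -0.002,
        0.002,  0.006,  0.01 ,  0.014,  0.018,  0.022,  0.026]))
plane [ 0.09443509  0.00069444 -0.00730378] 0.0056635132974285915
```

View pics/wrist_t3.png

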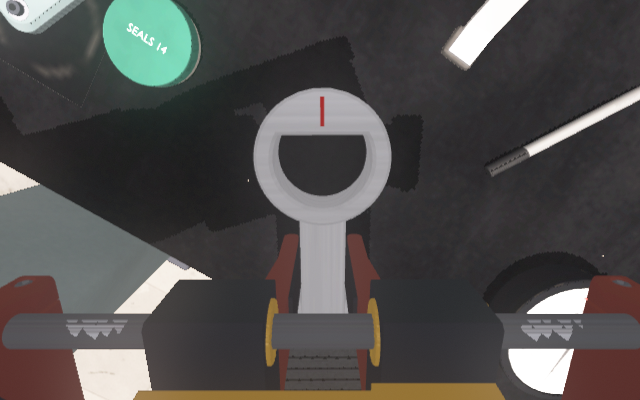

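```bash
cat >> h.py <<'E'
def held(s,d,W,xr=(.015,.09),zc=-.003,ztol=.012,f=print):
    t,Rm=th(s);L=(W-s["position"])@Rm
    k=(L[...,0]>xr[0])&(L[...,0]<xr[1])&(abs(L[...,1])<.04)&(abs(L[...,2]-zc)<ztol)
    p=L[k];c=np.zeros(3);c[2]=np.median(p[:,2]);
    for _ in range(15):
        q=p[abs(np.c_[p[:,:2],np.ones(len(p))]@c-p[:,2])<.0025]
        c=np.linalg.lstsq(np.c_[q[:,:2],np.ones(len(q))],q[:,2],rcond=None)[0]
    m=mask2rect(q,(.05,0));cnt=max(cv2.findContours(m,cv2.RETR_EXTERNAL,cv2.CHAIN_APPROX_NONE)[0],key=cv2.contourArea)
    cc,rad=cv2.minEnclosingCircle(cnt);C=tom(cc[::-1],(.05,0))
    # circle fit on outer pts
    pts=cnt[:,0,::-1];P=np.array([tom(x,(.05,0)) for x in pts]);rr=np.hypot(*(P-C).T);P=P[(rr>.027)&(P[:,0]>C[0]-.01)]
    A=np.c_[2*P,np.ones(len(P))];sol=np.linalg.lstsq(A,(P**2).sum(1),rcond=None)[0]
    C2=sol[:2];r2=np.sqrt(sol[2]+C2@C2)
    im=d["img"].astype(int);red=k&(im[...,0]-im[...,1]>70)&(np.hypot(L[...,0]-C2[0],L[...,1]-C2[1])<.032)&(L[...,0]>C2[0])
    rm=L[red].mean(0)
    f('n',len(q),'slope deg x,y',np.degrees(c[:2]).round(2),'ztop@hub',(c[2]+c[:2]@C2).round(4),'enc',C.round(4),rad,'circ',C2.round(4),r2.round(4),'red',rm.round(4),'yawTool',np.degrees(np.arctan2(rm[1]-C2[1],rm[0]-C2[0])).round(2))
    return L
E
python3 - <<'E'
from h import *
o=np.load("pics/wrist_t3.npy",allow_pickle=True).item();d,s=o["d"],o["s"];W=cloud(d,s)
L=held(s,d,W)
# neck/hub by columns
for x in np.arange(.018,.09,.006):
    k=(abs(L[...,0]-x)<.003)&(abs(L[...,1])<.04)&(abs(L[...,2])<.012);p=L[k];print(x.round(3),np.median(p[:,2]).round(4),np.percentile(p[:,1],[1,99]).round(4))
E
```

```text
n 8824 slope deg x,y [0.04 0.1 ] ztop@hub -0.0015 enc [ 0.0486 -0.002 ] 33.804744720458984 circ [ 0.0521 -0.0018] 0.0299 red [ 0.0733 -0.0014 -0.0019] yawTool 1.18
0.018 0.0021 [-0.0118  0.0096]
0.024 -0.0013 [-0.0141  0.0116]
0.03 -0.0014 [-0.0211  0.0185]
0.036 -0.0013 [-0.0261  0.0235]
0.042 -0.0013 [-0.0295  0.0268]
0.048 -0.0013 [-0.0306  0.0281]
0.054 -0.0013 [-0.0309  0.0283]
0.06 -0.0015 [-0.0301  0.0276]
0.066 -0.0016 [-0.0276  0.0251]
0.072 -0.0017 [-0.0242  0.0217]
0.078 -0.0015 [-0.0186  0.0162]
0.084 -0.0007 [-0.0091  0.0065]
```

{"fn": "move_arm", "kwargs": {"commands": [[[0.56, -0.83, 0], [0, 0, 0], 1], [[0.56, -0.83, 0], [0, 0, 0], 1], [[0.56, -0.83, 0], [0, 0, 0], 1], [[0.56, -0.83, 0], [0, 0, 0], 1], [[0.56, -0.83, 0], [0, 0, 0], 1], [[0.56, -0.83, 0], [0, 0, 0], 1], [[0.56, -0.83, 0], [0, 0, 0], 1], [[0.3, -0.4, 0], [0, 0, 0.5], 1], [[0, 0, 0], [0, 0, 1], 1], [[0, 0, 0], [0, 0, 1], 1], [[0, 0, 0], [0, 0, 1], 1], [[0, 0, 0], [0, 0, 1], 1]]}}

```text
time: 6.6
position: [0.4734, 0.0029, 0.1419]
eef_rot: [0.999, 0.044, -0.021, -0.005]
contact_force: [0.6, -0.4, -5.0]
opening: 0.0217
```

{"fn": "move_arm", "kwargs": {"commands": [[[0, 0, 0], [0, 0, 1], 1], [[0, 0, 0], [0, 0, 1], 1], [[0, 0, 0], [0, 0, 1], 1], [[0, 0, 0], [0, 0, 1], 1], [[0, 0, 0], [0, 0, 0.7], 1], [[0, 0, 0], [0, 0, 0], 1], [[0, 0, 0], [0, 0, 0], 1]]}}

```text
time: 7.3
position: [0.4681, 0.0042, 0.1324]
eef_rot: [0.977, -0.211, -0.029, 0.001]
contact_force: [-0.2, 1.1, 3.3]
opening: 0.0221
```

```bash
python3 - <<'E'
from h import *
s,d,W=snap("wrist","t4")
goto(s,(.485,.0120),.16,-26.5)
held(s,d,W)
E
```

```text
t 7.3 theta -24.35 pos [0.4681 0.0042 0.1324] shift units [ 0.265 -0.341 -0.712] turn units [0.143 0.544 0.362] F [-0.2  1.1  3.3] open 0.0221
n 9061 slope deg x,y [-2.34  0.41] ztop@hub -0.0037 enc [ 0.048 -0.001] 33.24163818359375 circ [ 0.051  -0.0008] 0.0299 red [ 0.0718 -0.0003 -0.005 ] yawTool 1.55
```

View pics/wrist_t4.png

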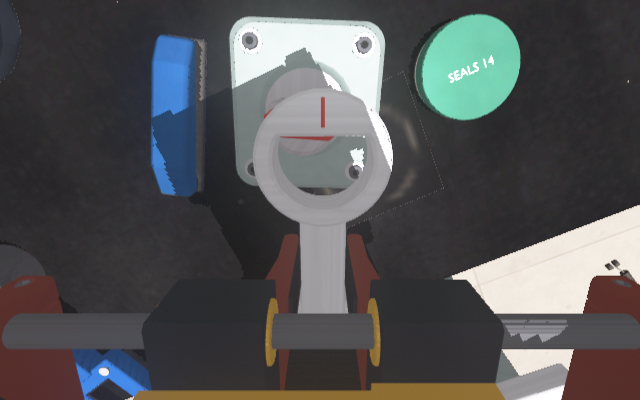

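{"fn": "move_arm", "kwargs": {"commands": [[[0, 0, -0.8], [0, 0, 0], 1], [[0, 0, -0.4], [0.14, 0.54, 0.36], 1], [[0, 0, 0], [0, 0, 0], 1]]}}

```text
time: 7.65
position: [0.4677, 0.0033, 0.1782]
eef_rot: [0.974, -0.228, -0.004, 0.001]
contact_force: [-0.2, 0.7, -5.1]
opening: 0.0217
```

```bash
python3 - <<'E'
from h import *
s,d,W=snap("wrist","t5")
goto(s,(.485,.0120),.17,-26.5)
held(s,d,W)
standfit(W,d["img"],(.5305,-.0113))
E
```

```text
t 7.65 theta -26.32 pos [0.4677 0.0033 0.1782] shift units [ 0.294 -0.387  0.2  ] turn units [0.042 0.074 0.029] F [-0.2  0.7 -5.1] open 0.0217
n 8850 slope deg x,y [0.29 0.03] ztop@hub -0.0011 enc [ 0.0484 -0.0005] 33.02116394042969 circ [ 0.0513 -0.0007] 0.0298 red [ 0.0722 -0.0004 -0.0015] yawTool 0.8
top 0 0 ((0.0, 0.0), (0.0, 0.0), 0.0)
coltop 457
foot [array([ 0.53030002, -0.01269999]), (111.80339050292969, 123.43094635009766), 63.43495178222656]
```

View pics/wrist_t5.png

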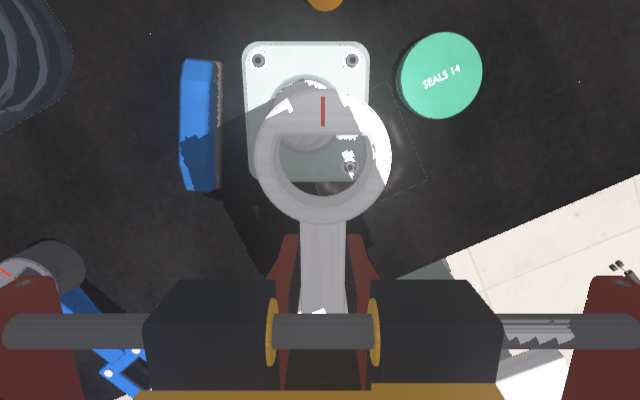

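{"fn": "move_arm", "kwargs": {"commands": [[[0.28, -0.33, 0], [0.04, 0.07, 0.03], 1], [[0, 0, 0], [0, 0, 0], 1], [[0, 0, 0], [0, 0, 0], 1]]}}

```text
time: 8.0
position: [0.4834, 0.0106, 0.1744]
eef_rot: [0.974, -0.228, -0.004, 0.001]
contact_force: [-0.5, -0.0, -4.4]
opening: 0.0217
```

```bash
python3 - <<'E'
from h import *
s,d,W=snap("wrist","t6")
goto(s,(.4841,.0098),.17,-26.5)
held(s,d,W)
standfit(W,d["img"],(.5305,-.0113))
snap("scene","t6");snap("side","t6")
E
```

```text
t 8.0 theta -26.3 pos [0.4834 0.0106 0.1744] shift units [0.025 0.009 0.11 ] turn units [0.03  0.075 0.033] F [-0.5 -0.  -4.4] open 0.0217
n 8815 slope deg x,y [ 0.39 -0.01] ztop@hub -0.0011 enc [ 0.0478 -0.0005] 33.609153747558594 circ [ 0.0511 -0.0007] 0.0299 red [ 0.0727 -0.0003 -0.0015] yawTool 1.23
top 539 0.10979898295685094 ((529.633056640625, -11.21449089050293), (32.539981842041016, 8.517908096313477), 63.690982818603516)
coltop 479
foot [array([ 0.53050002, -0.01279998]), (110.90896606445312, 122.98372650146484), 63.43495178222656]
```

View pics/wrist_t6.png

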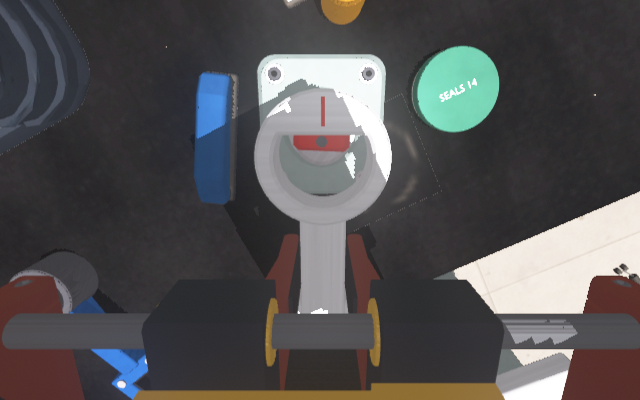

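{"fn": "move_arm", "kwargs": {"commands": [[[0.03, 0, 0], [0.03, 0.07, 0.03], 1], [[0, 0, 0.4], [0, 0, 0], 1], [[0, 0, 0.4], [0, 0, 0], 1], [[0, 0, 0.3], [0, 0, 0], 1], [[0, 0, 0], [0, 0, 0], 1]]}}

```text
time: 8.65
position: [0.4848, 0.0095, 0.1296]
eef_rot: [0.973, -0.23, 0.001, -0.0]
contact_force: [0.1, -0.2, -3.6]
opening: 0.0214
```

```bash
python3 - <<'E'
from h import *
s,d,W=snap("wrist","t7")
goto(s,(.4845,.0103),.115,-26.5)
held(s,d,W)
E
```

```text
t 8.65 theta -26.55 pos [0.4848 0.0095 0.1296] shift units [-0.016 -0.015  0.365] turn units [-0.013 -0.024 -0.008] F [ 0.1 -0.2 -3.6] open 0.0214
n 8800 slope deg x,y [0.38 0.04] ztop@hub -0.0012 enc [ 0.0483 -0.0005] 33.12592697143555 circ [ 0.0512 -0.0007] 0.0299 red [ 0.0721 -0.0002 -0.0014] yawTool 1.43
```

View pics/wrist_t7.png

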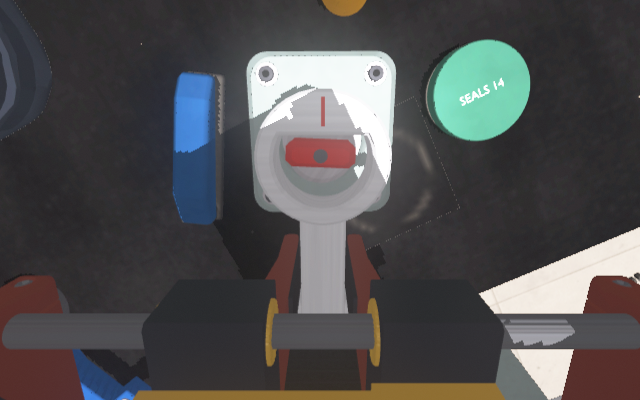

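```bash
cat >> h.py <<'E'
def barfit(s,d,W,zt=.110,tol=.004):
    t,Rm=th(s);L=(W-s["position"])@Rm;im=d["img"].astype(int)
    k=(im[...,0]-im[...,1]>60)&(abs(W[...,2]-zt)<tol)&(abs(L[...,1])<.05)&(abs(L[...,0]-.05)<.04)
    p=L[k];b=cv2.minAreaRect((p[:,:2]*1000).astype(np.float32));q=W[k];b2=cv2.minAreaRect((q[:,:2]*1000).astype(np.float32))
    print('bar tool',len(p),np.round(b[0],2),b[1],b[2],'z',np.median(q[:,2]),'world',np.round(b2[0],2),b2[2])
E
python3 - <<'E'
from h import *
o=np.load("pics/wrist_t7.npy",allow_pickle=True).item();d,s=o["d"],o["s"];W=cloud(d,s)
barfit(s,d,W);barfit(s,d,W,.11,.0015)
E
```

```text
bar tool 1362 [50.72 -1.49] (12.776939392089844, 34.343048095703125) 2.529367446899414 z 0.10953427458965674 world [530.86 -11.88] 60.92616271972656
bar tool 945 [50.73 -1.37] (10.37851619720459, 31.95586585998535) 3.3462893962860107 z 0.10995949751366393 world [530.81 -11.98] 60.10691452026367
```

{"fn": "move_arm", "kwargs": {"commands": [[[-0.015, -0.02, 0.25], [-0.01, -0.02, 0], 1], [[0, 0, 0.25], [0, 0, 0], 1], [[0, 0, 0.15], [0, 0, 0], 1], [[0, 0, 0.1], [0, 0, 0], 1], [[0, 0, 0], [0, 0, 0], 1]]}}

```text
time: 9.2
position: [0.4862, 0.0107, 0.0994]
eef_rot: [0.973, -0.23, 0.002, -0.001]
contact_force: [0.3, 0.3, -5.0]
opening: 0.0219
```

```bash
python3 - <<'E'
from h import *
s,d,W=snap("wrist","t8")
goto(s,(.4841,.0101),.0425,-26.5)
held(s,d,W);barfit(s,d,W,.11,.0015)
E
```

```text
t 9.2 theta -26.55 pos [0.4862 0.0107 0.0994] shift units [-0.045  0.039  1.423] turn units [-0.017 -0.03  -0.008] F [ 0.3  0.3 -5. ] open 0.0219
n 9035 slope deg x,y [-1.11 -0.2 ] ztop@hub -0.0027 enc [ 0.0486 -0.0008] 32.2292366027832 circ [ 0.0505 -0.0008] 0.03 red [ 0.0549 -0.0009 -0.0081] yawTool -1.85
bar tool 1374 [50.    0.28] (10.537947654724121, 31.776994705200195) 2.1590352058410645 z 0.10994238407982532 world [530.76 -11.94] 61.29581832885742
```

{"fn": "move_arm", "kwargs": {"commands": [[[-0.03, 0.03, 0.2], [-0.01, -0.03, 0], 1], [[0, 0, 0.3], [0, 0, 0], 1], [[0, 0, 0.3], [0, 0, 0], 1], [[0, 0, 0], [0, 0, 0], 1]]}}

```text
time: 9.65
position: [0.4849, 0.0101, 0.0651]
eef_rot: [0.973, -0.23, 0.001, -0.0]
contact_force: [-0.2, -0.8, -3.9]
opening: 0.0221
```

```bash
python3 - <<'E'
from h import *
s,d,W=snap("wrist","t9")
goto(s,(.4848,.0101),.0425,-26.5)
held(s,d,W);barfit(s,d,W,.11,.0015)
E
```

```text
t 9.65 theta -26.54 pos [0.4849 0.0101 0.0651] shift units [-0.004  0.001  0.566] turn units [-0.011 -0.009 -0.007] F [-0.2 -0.8 -3.9] open 0.0221
n 7400 slope deg x,y [-0.95 -0.15] ztop@hub -0.0027 enc [ 0.0481 -0.0007] 32.709468841552734 circ [ 0.0507 -0.0006] 0.0298 red [ 0.0712 -0.0003 -0.0037] yawTool 0.75
bar tool 2342 [51.21 -0.74] (10.951237678527832, 31.446218490600586) 1.7944705486297607 z 0.10994168478577546 world [531.   -12.19] 61.6614990234375
```

View pics/wrist_t9.png

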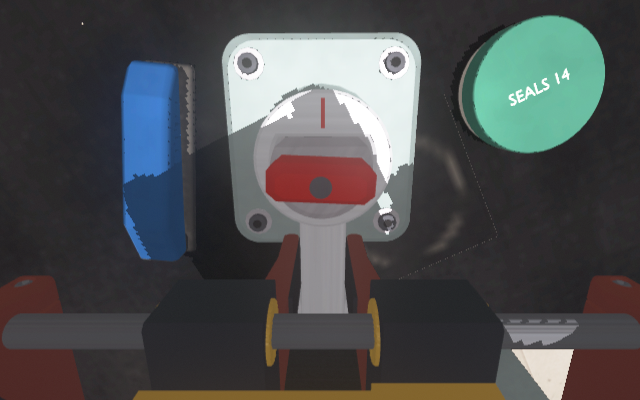

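{"fn": "move_arm", "kwargs": {"commands": [[[0, 0, 0.2], [0, 0, 0], 1], [[0, 0, 0.2], [0, 0, 0], 1], [[0, 0, 0.08], [0, 0, 0], 1], [[0, 0, 0], [0, 0, 0], 1]]}}

```text
time: 10.1
position: [0.4858, 0.0101, 0.0448]
eef_rot: [0.973, -0.23, 0.001, -0.001]
contact_force: [1.1, -0.7, -4.7]
opening: 0.0222
```

```bash
python3 - <<'E'
from h import *
s,d,W=snap("wrist","t10")
goto(s,(.4849,.0101),.0425,-26.5)
held(s,d,W)
E
```

```text
t 10.1 theta -26.55 pos [0.4858 0.0101 0.0448] shift units [-0.021  0.01   0.058] turn units [-0.017 -0.02  -0.008] F [ 1.1 -0.7 -4.7] open 0.0222
n 5951 slope deg x,y [-1.16 -0.18] ztop@hub -0.0027 enc [ 0.0512 -0.0009] 30.308574676513672 circ [ 0.051  -0.0008] 0.0296 red [ 0.0706 -0.0004 -0.0034] yawTool 1.16
```

{"fn": "move_arm", "kwargs": {"commands": [[[-0.02, 0, 0.06], [0, 0, 0], 1], [[0, 0, 0.04], [0, 0, 0], 1], [[0, 0, 0], [0, 0, 0], 1]]}}

```text
time: 10.45
position: [0.4857, 0.0104, 0.0415]
eef_rot: [0.973, -0.23, 0.002, -0.001]
contact_force: [-1.2, 0.4, -2.9]
opening: 0.0217
```

```bash
python3 - <<'E'
from h import *
s,d,W=snap("wrist","t11")
goto(s,(.4849,.0101),.0425,-26.5)
held(s,d,W)
E
```

```text
t 10.45 theta -26.55 pos [0.4857 0.0104 0.0415] shift units [-0.014  0.016 -0.026] turn units [-0.022 -0.032 -0.008] F [-1.2  0.4 -2.9] open 0.0217
n 5842 slope deg x,y [-1.09 -0.21] ztop@hub -0.0027 enc [ 0.051  -0.0005] 30.565603256225586 circ [ 0.0511 -0.0006] 0.0295 red [ 0.07   -0.0004 -0.0035] yawTool 0.86
```

{"fn": "move_arm", "kwargs": {"commands": [[[0, 0, 0], [0, 0, 0], 0.55], [[0, 0, 0], [0, 0, 0], 0.55], [[0, 0, 0], [0, 0, 0], 0.55], [[0, 0, 0], [0, 0, 0], 0.55], [[0, 0, -0.3], [0, 0, 0], 0.55], [[0, 0, -0.8], [0, 0, 0], 0.55], [[0, 0, -1], [0, 0, 0], 0.55], [[0, 0, -1], [0, 0, 0], 0.55], [[0, 0, -1], [0, 0, 0], 0.3], [[0, 0, -0.6], [0, 0, 0], 0], [[0, 0, 0], [0, 0, 0], 0]]}}

```text
time: 11.6
position: [0.486, 0.0102, 0.2426]
eef_rot: [0.973, -0.23, 0.005, -0.001]
contact_force: [0.0, -0.1, 0.2]
opening: 0.06
```

```bash
python3 - <<'E'
from h import *
s,d,W=snap("wrist","t12")
goto(s,(.4849,.0101),.23,-26.5)
hubfit(W,d,(.5307,-.012),.044); standfit(W,d["img"],(.5307,-.012))
ax=np.array([np.cos(np.radians(-26.5)),np.sin(np.radians(-26.5))]);rel=W[...,:2]-(.5307,-.012);a=rel@ax;b=rel@np.array([-ax[1],ax[0]]);z=W[...,2]
for lo in(-.065,-.055,-.045):
    k=(a>lo)&(a<lo+.01)&(abs(b)<.03)&(z>.034)&(z<.046);print(lo,np.median(z[k]),np.percentile(b[k],[2,98]))
k=(a<-.09)&(a>-.15)&(abs(b)<.06)&(z>.034)&(z<.046);print(k.sum(),np.median(z[k]))
snap("side","t12")
E
```

```text
t 11.6 theta -26.54 pos [0.486  0.0102 0.2426] shift units [-0.025  0.016  0.315] turn units [-0.051 -0.093 -0.006] F [ 0.  -0.1  0.2] open 0.06
hub [ 0.5315 -0.0129] rad 30.466882705688477 zmed 0.0438 redyaw -24.84 25
top 420 0.10953573008694834 ((531.0247802734375, -12.172542572021484), (32.340946197509766, 11.059104919433594), 61.1192512512207)
coltop 497
foot [array([ 0.53076079, -0.01270039]), (111.8637924194336, 123.65738677978516), 63.99665069580078]
-0.065 0.039850448413744355 [-0.01002536  0.01033951]
-0.055 0.03985353368117217 [-0.00994503  0.01024883]
-0.045 0.039915678067555554 [-0.00989489  0.01018327]
349 0.0396544372341866
```

View pics/wrist_t12.png

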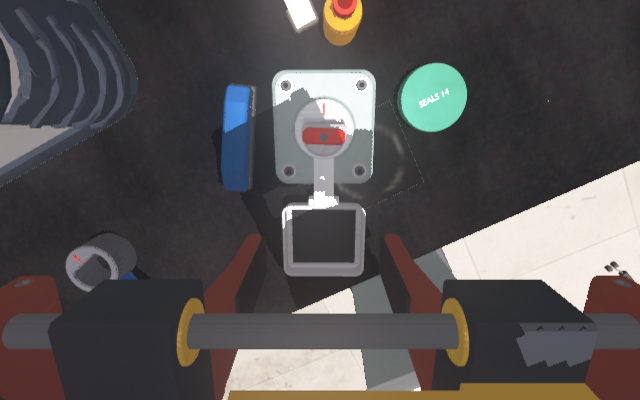

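View pics/side_t12.png

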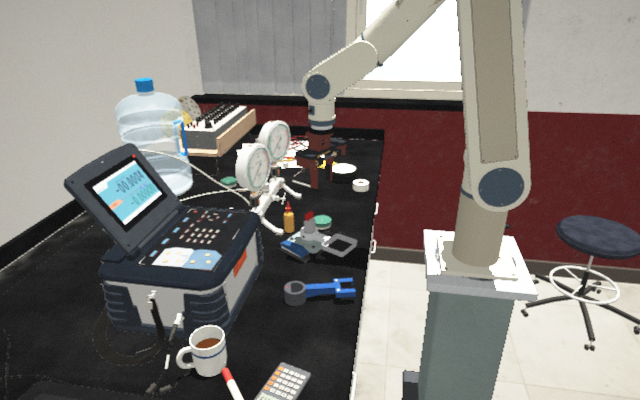

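{"fn": "move_arm", "kwargs": {"commands": [[[-0.5, -0.88, 0], [-0.05, -0.09, 0], 0], [[-0.5, -0.88, 0], [0, 0, 0], 0], [[-0.5, -0.88, 0], [0, 0, 0], 0], [[-0.5, -0.88, 0], [0, 0, 0], 0], [[-0.5, -0.88, 0], [0, 0, 0], 0], [[-0.5, -0.88, 0], [0, 0, -0.8], 0], [[-0.5, -0.7, 0], [0, 0, -1], 0], [[0, 0, 0], [0, 0, -1], 0], [[0, 0, 0], [0, 0, -1], 0], [[0, 0, 0], [0, 0, -1], 0], [[0, 0, 0], [0, 0, -1], 0], [[0, 0, 0], [0, 0, -1], 0]]}}

```text
time: 12.9
position: [0.4505, 0.2924, 0.2167]
eef_rot: [0.99, 0.137, -0.021, 0.006]
contact_force: [-0.2, -0.6, -0.1]
opening: 0.0876
```

{"fn": "move_arm", "kwargs": {"commands": [[[0, 0, 0], [0, 0, 0], 0], [[0, 0, 0], [0, 0, 0], 0]]}}

```text
time: 13.1
position: [0.4486, 0.2914, 0.2133]
eef_rot: [0.99, 0.136, -0.024, 0.007]
contact_force: [-0.4, -0.1, -0.5]
opening: 0.0879
```

```bash
python3 - <<'E'
from h import *
s,d,W=snap("wrist","f1")
goto(s,(.4676,.2875),.2,14.5)
E
```

```text
t 13.1 theta 15.63 pos [0.4486 0.2914 0.2133] shift units [0.446 0.218 0.313] turn units [0.079 0.464 0.19 ] F [-0.4 -0.1 -0.5] open 0.0879
```

View pics/wrist_f1.png

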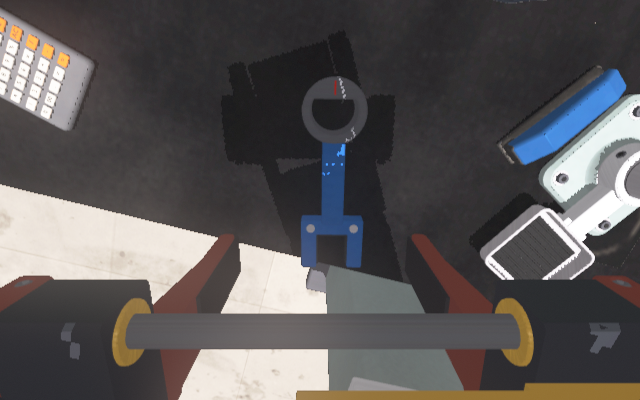

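```bash
cat >> h.py <<'E'
def forkfit(W,d,H0):
    H=hubfit(W,d,H0,.042);H=hubfit(W,d,H,.042);z=W[...,2]
    im=d["img"].astype(int);blue=(im[...,2]-im[...,0]>40)&(abs(z-.042)<.004)
    for yaw in (8,10,12,14,16,18):
        ax=np.array([np.cos(np.radians(yaw)),np.sin(np.radians(yaw))]);rel=W[...,:2]-H;a=rel@ax;b=rel@np.array([-ax[1],ax[0]])
        out=[]
        for lo in (-.1,-.08,-.06,-.045):
            k=(a>lo)&(a<lo+.012)&(abs(b)<.03)&blue;out.append((np.percentile(b[k],[2,98]).mean()*1000).round(2) if k.sum()>20 else None)
        k=(a<-.11)&(abs(b)<.05)&blue;out.append((np.percentile(b[k],[2,98])*1000).round(1) if k.sum()>20 else None)
        print(yaw,out)
E
python3 - <<'E'
from h import *
o=np.load("pics/wrist_f1.npy",allow_pickle=True).item();d,s=o["d"],o["s"];W=cloud(d,s)
forkfit(W,d,(.516,.30))
E
```

```text
hub [0.5095 0.2963] rad 30.20890998840332 zmed 0.0419 redyaw 16.22 31
hub [0.507  0.2948] rad 32.93017578125 zmed 0.0418 redyaw 18.07 31
8 [np.float64(-10.22), np.float64(-7.72), np.float64(-5.26), np.float64(-3.18), array([-46.4,  17. ])]
10 [np.float64(-6.99), np.float64(-5.09), np.float64(-3.39), np.float64(-1.86), array([-41.4,  21.4])]
12 [np.float64(-3.66), np.float64(-2.52), np.float64(-1.53), np.float64(-0.45), array([-36.5,  25.6])]
14 [np.float64(-0.3), np.float64(0.05), np.float64(0.34), np.float64(0.89), array([-32. ,  29.7])]
16 [np.float64(3.02), np.float64(2.62), np.float64(2.21), np.float64(2.27), array([-27.2,  34.5])]
18 [np.float64(6.31), np.float64(5.21), np.float64(4.08), np.float64(3.64), array([-22.8,  39.1])]
```

{"fn": "move_arm", "kwargs": {"commands": [[[0.33, 0.29, 0], [0.08, 0.46, 0.19], 0], [[0, 0, 0.6], [0, 0, 0], 0], [[0, 0, 0.7], [0, 0, 0], 0], [[0, 0, 0.5], [0, 0, 0], 0], [[0, 0, 0], [0, 0, 0], 0], [[0, 0, 0], [0, 0, 0], 0]]}}

```text
time: 13.75
position: [0.4651, 0.2831, 0.1378]
eef_rot: [0.993, 0.12, 0.0, -0.0]
contact_force: [0.7, 0.1, 0.9]
opening: 0.0874
```

```bash
python3 - <<'E'
from h import *
s,d,W=snap("wrist","f2")
forkfit(W,d,(.508,.295))
goto(s,(.4642,.2837),.028,14.5)
E
```

```text
hub [0.5059 0.2949] rad 33.98473358154297 zmed 0.0419 redyaw 17.02 49
hub [0.505  0.2945] rad 34.839176177978516 zmed 0.0419 redyaw 17.39 49
8 [np.float64(-10.68), np.float64(-8.16), np.float64(-5.37), np.float64(-3.5), array([-44.5,  17.4])]
10 [np.float64(-7.17), np.float64(-5.49), np.float64(-3.47), np.float64(-2.1), array([-40.2,  21.5])]
12 [np.float64(-3.93), np.float64(-2.91), np.float64(-1.58), np.float64(-0.74), array([-35.9,  25.8])]
14 [np.float64(-0.66), np.float64(-0.37), np.float64(0.32), np.float64(0.6), array([-31.8,  29.8])]
16 [np.float64(2.65), np.float64(2.16), np.float64(2.17), np.float64(1.93), array([-27.7,  34.2])]
18 [np.float64(5.96), np.float64(4.77), np.float64(4.03), np.float64(3.25), array([-23.2,  38.4])]
t 13.75 theta 13.76 pos [0.4651 0.2831 0.1378] shift units [-0.021 -0.02   2.745] turn units [-0.003 -0.007 -0.123] F [0.7 0.1 0.9] open 0.0874
```

View pics/wrist_f2.png

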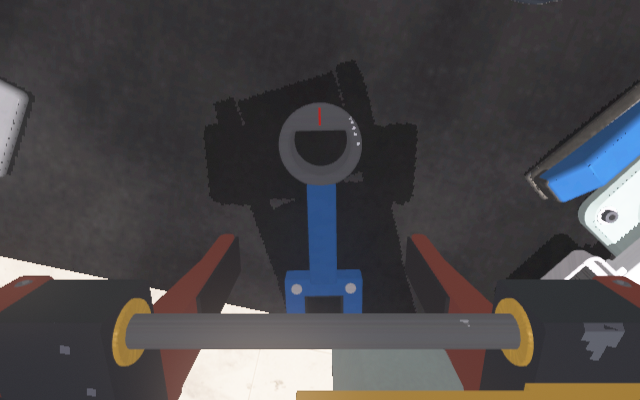

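```bash
python3 - <<'E'
from h import *
o=np.load("pics/wrist_f2.npy",allow_pickle=True).item();d,s=o["d"],o["s"];W=cloud(d,s)
L=held(s,d,W,xr=(.02,.11),zc=.096)
t,Rm=th(s)
for x in np.arange(-.04,.09,.01):
    k=(abs(L[...,0]-x)<.003)&(abs(L[...,1])<.04)&(abs(L[...,2]-.096)<.004);p=L[k]
    if len(p)>10: print(x.round(3),np.percentile(p[:,1],[1,99]).round(4),np.percentile(p[:,1],[1,99]).mean().round(4))
E
```

```text
n 3101 slope deg x,y [-0.23 -0.07] ztop@hub 0.096 enc [ 0.0459 -0.0032] 30.431222915649414 circ [ 0.0462 -0.0033] 0.0296 red [ 0.0674 -0.0032  0.0957] yawTool 0.25
-0.04 [-0.0116  0.0098] -0.0009
-0.03 [-0.0115  0.0097] -0.0009
-0.02 [-0.0122  0.0096] -0.0013
-0.01 [-0.012   0.0087] -0.0017
0.0 [-0.0126  0.0086] -0.002
0.01 [-0.0125  0.0085] -0.002
0.02 [-0.0189  0.013 ] -0.003
0.03 [-0.0282  0.0229] -0.0027
0.04 [-0.0317  0.0263] -0.0027
0.05 [-0.0321  0.0268] -0.0027
0.06 [-0.0292  0.0235] -0.0028
0.07 [-0.0221  0.017 ] -0.0026
```

{"fn": "move_arm", "kwargs": {"commands": [[[0.03, -0.03, 0.3], [0, 0, -0.19], 0], [[0, 0, 0.6], [0, 0, 0], 0], [[0, 0, 0.6], [0, 0, 0], 0], [[0, 0, 0.5], [0, 0, 0], 0], [[0, 0, 0], [0, 0, 0], 0], [[0, 0, 0], [0, 0, 0], 0]]}}

```text
time: 14.4
position: [0.4703, 0.2876, 0.059]
eef_rot: [0.991, 0.132, 0.006, -0.002]
contact_force: [0.9, 0.5, 0.4]
opening: 0.0876
```

```bash
python3 - <<'E'
from h import *
from station import readout
s=readout.sense()
goto(s,(.4660,.2844),.028,14.9)
E
```

```text
t 14.4 theta 15.13 pos [0.4703 0.2876 0.059 ] shift units [-0.134  0.05   0.774] turn units [-0.031 -0.111  0.039] F [0.9 0.5 0.4] open 0.0876
```

{"fn": "move_arm", "kwargs": {"commands": [[[-0.14, 0.05, 0], [-0.03, -0.11, 0.04], 0], [[0, 0, 0], [0, 0, 0], 0], [[0, 0, 0.4], [0, 0, 0], 0], [[0, 0, 0.3], [0, 0, 0], 0], [[0, 0, 0], [0, 0, 0], 0]]}}

```text
time: 14.9
position: [0.4672, 0.2852, 0.0325]
eef_rot: [0.992, 0.13, 0.003, -0.001]
contact_force: [0.2, 0.6, 0.9]
opening: 0.0878
```

```bash
python3 - <<'E'
from h import *
from station import readout
s=readout.sense()
goto(s,(.4660,.2844),.028,14.9)
E
```

```text
t 14.9 theta 14.9 pos [0.4672 0.2852 0.0325] shift units [-0.035  0.012  0.111] turn units [-0.015 -0.053 -0.   ] F [0.2 0.6 0.9] open 0.0878
```

{"fn": "move_arm", "kwargs": {"commands": [[[-0.04, 0.01, 0.1], [-0.01, -0.05, 0], 0], [[0, 0, 0], [0, 0, 0], 0.7], [[0, 0, 0], [0, 0, 0], 1], [[0, 0, 0], [0, 0, 0], 1], [[0, 0, 0], [0, 0, 0], 1], [[0, 0, 0], [0, 0, 0], 1], [[0, 0, 0], [0, 0, 0], 1], [[0, 0, 0], [0, 0, 0], 1], [[0, 0, 0], [0, 0, 0], 1], [[0, 0, 0], [0, 0, 0], 1], [[0, 0, 0], [0, 0, 0], 1], [[0, 0, 0], [0, 0, 0], 1]]}}

```text
time: 16.1
position: [0.4658, 0.2844, 0.028]
eef_rot: [0.992, 0.13, -0.0, -0.0]
contact_force: [0.2, 0.2, 0.6]
opening: 0.0218
```

{"fn": "move_arm", "kwargs": {"commands": [[[0, 0, 0], [0, 0, 0], 1], [[0, 0, -0.3], [0, 0, 0], 1], [[0, 0, -0.7], [0, 0, 0], 1], [[0, 0, -0.9], [0, 0, 0], 1], [[0, 0, -0.9], [0, 0, 0], 1], [[0, 0, -0.9], [0, 0, 0], 1], [[0, 0, -0.3], [0, 0, 0], 1], [[0, 0, 0], [0, 0, 0], 1]]}}

```text
time: 16.9
position: [0.4623, 0.2823, 0.1933]
eef_rot: [0.992, 0.13, -0.005, 0.002]
contact_force: [0.4, -0.5, -5.6]
opening: 0.0222
```

```bash
python3 - <<'E'
from h import *
s,d,W=snap("wrist","f3")
goto(s,(.4908,.0080),.19,-26.5)
held(s,d,W,xr=(.005,.09),zc=-.014)
E
```

```text
t 16.9 theta 14.9 pos [0.4623 0.2823 0.1933] shift units [-1.074  6.811  0.108] turn units [0.053 0.083 6.9  ] F [ 0.4 -0.5 -5.6] open 0.0222
n 11500 slope deg x,y [-0.11 -0.05] ztop@hub -0.0137 enc [ 0.0394 -0.0015] 35.925907135009766 circ [ 0.0451 -0.0015] 0.0298 red [ 0.066  -0.0009 -0.0142] yawTool 1.44
```

View pics/wrist_f3.png

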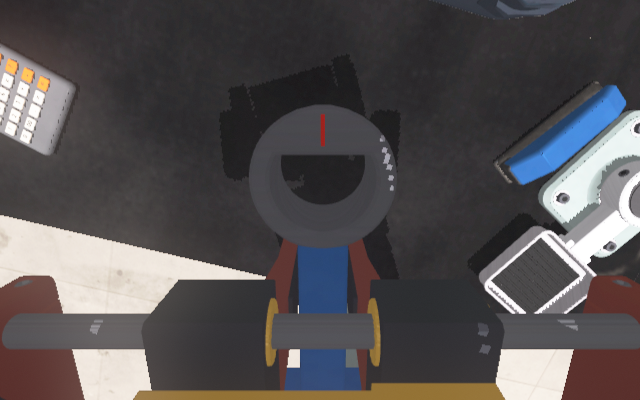

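{"fn": "move_arm", "kwargs": {"commands": [[[-0.13, 0.8, -0.08], [0.05, 0.08, 0], 1], [[-0.13, 0.8, -0.08], [0, 0, 0], 1], [[-0.13, 0.8, -0.08], [0, 0, 0], 1], [[-0.13, 0.8, -0.08], [0, 0, 0], 1], [[-0.13, 0.8, -0.08], [0, 0, 0], 1], [[-0.13, 0.8, -0.08], [0, 0, 0], 1], [[0, 0, 0], [0, 0, 0], 1]]}}

```text
time: 17.65
position: [0.4737, 0.0807, 0.1976]
eef_rot: [0.991, 0.132, -0.013, 0.0]
contact_force: [-0.6, 0.3, -4.4]
opening: 0.0215
```

```bash
python3 - <<'E'
from h import *
from station import readout
s=readout.sense()
goto(s,(.4900,.0080),.19,-26.5)
E
```

```text
t 17.65 theta 15.15 pos [0.4737 0.0807 0.1976] shift units [-0.076  1.861  0.187] turn units [0.065 0.248 6.941] F [-0.6  0.3 -4.4] open 0.0215
```

{"fn": "move_arm", "kwargs": {"commands": [[[0, 0.9, 0], [0.06, 0.24, 0], 1], [[0, 0.8, 0], [0, 0, 0.5], 1], [[0, 0, 0], [0, 0, 1], 1], [[0, 0, 0], [0, 0, 1], 1], [[0, 0, 0], [0, 0, 1], 1], [[0, 0, 0], [0, 0, 1], 1], [[0, 0, 0], [0, 0, 1], 1], [[0, 0, 0], [0, 0, 1], 1], [[0, 0, 0], [0, 0, 0], 1], [[0, 0, 0], [0, 0, 0], 1]]}}

```text
time: 18.65
position: [0.4804, 0.0148, 0.1778]
eef_rot: [0.976, -0.219, -0.019, -0.001]
contact_force: [0.4, 0.1, -3.3]
opening: 0.0219
```

```bash
python3 - <<'E'
from h import *
from station import readout
s=readout.sense()
goto(s,(.4900,.0080),.185,-26.5)
E
```

```text
t 18.65 theta -25.33 pos [0.4804 0.0148 0.1778] shift units [ 0.282  0.051 -0.19 ] turn units [0.065 0.359 0.196] F [ 0.4  0.1 -3.3] open 0.0219
```

{"fn": "move_arm", "kwargs": {"commands": [[[0.3, 0.08, -0.1], [0.06, 0.36, 0.2], 1], [[0, 0, 0], [0, 0, 0], 1], [[0, 0, 0], [0, 0, 0], 1]]}}

```text
time: 18.95
position: [0.4901, 0.0063, 0.1803]
eef_rot: [0.974, -0.228, 0.001, 0.001]
contact_force: [0.3, 0.6, -4.1]
opening: 0.022
```

```bash
python3 - <<'E'
from h import *
s,d,W=snap("wrist","f4")
goto(s,(.4900,.0066),.16,-26.5)
held(s,d,W,xr=(.005,.09),zc=-.014);barfit(s,d,W,.11,.0015)
E
```

```text
t 18.95 theta -26.35 pos [0.4901 0.0063 0.1803] shift units [-0.006 -0.005  0.507] turn units [ 0.01  -0.013  0.025] F [ 0.3  0.6 -4.1] open 0.022
n 11431 slope deg x,y [-0.1  -0.12] ztop@hub -0.0137 enc [ 0.0389 -0.0008] 35.6085319519043 circ [ 0.0445 -0.0007] 0.0299 red [ 0.0654 -0.0002 -0.0142] yawTool 1.34
bar tool 192 [41.2  -1.51] (4.161828994750977, 30.48305320739746) 0.8411985635757446 z 0.10985392554868556 world [527.77 -10.7 ] 62.81511306762695
```

View pics/wrist_f4.png

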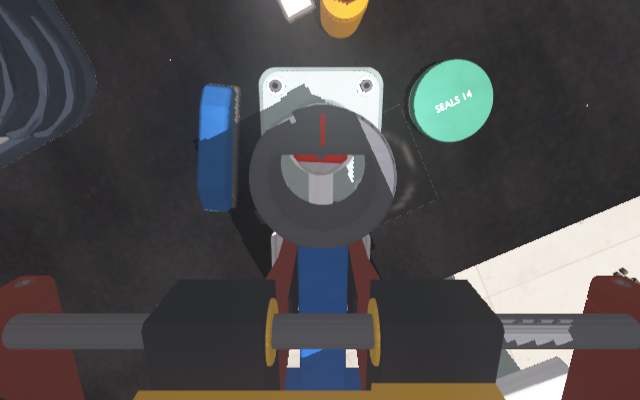

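{"fn": "move_arm", "kwargs": {"commands": [[[0.02, -0.02, 0.2], [0.01, -0.01, 0.02], 1], [[0, 0, 0.3], [0, 0, 0], 1], [[0, 0, 0.3], [0, 0, 0], 1], [[0, 0, 0], [0, 0, 0], 1], [[0, 0, 0], [0, 0, 0], 1]]}}

```text
time: 19.5
position: [0.4912, 0.0067, 0.1451]
eef_rot: [0.973, -0.229, -0.0, -0.0]
contact_force: [-0.5, -0.5, -3.6]
opening: 0.0217
```

```bash
python3 - <<'E'
from h import *
s,d,W=snap("wrist","f5")
goto(s,(.4905,.0066),.1,-26.5)
held(s,d,W,xr=(.005,.09),zc=-.014);barfit(s,d,W,.11,.0015)
E
```

```text
t 19.5 theta -26.45 pos [0.4912 0.0067 0.1451] shift units [-0.013  0.01   1.127] turn units [-0.     0.002  0.009] F [-0.5 -0.5 -3.6] open 0.0217
n 11470 slope deg x,y [-0.15 -0.04] ztop@hub -0.0137 enc [ 0.0389 -0.001 ] 35.62494659423828 circ [ 0.0445 -0.0008] 0.0299 red [ 0.0654 -0.0002 -0.0144] yawTool 1.55
bar tool 770 [43.54 -1.04] (9.643098831176758, 31.771326065063477) 0.6649901270866394 z 0.10993049785025602 world [530.6  -11.74] 62.88837814331055
```

View pics/wrist_f5.png

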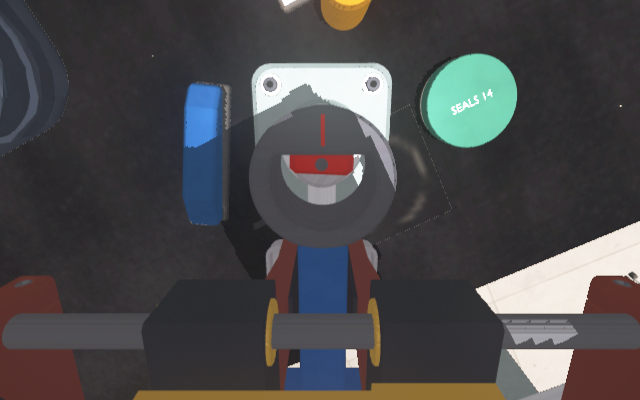

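{"fn": "move_arm", "kwargs": {"commands": [[[-0.015, 0, 0.25], [0, 0, 0], 1], [[0, 0, 0.25], [0, 0, 0], 1], [[0, 0, 0], [0, 0, 0], 1]]}}

```text
time: 19.85
position: [0.4908, 0.007, 0.1239]
eef_rot: [0.974, -0.229, 0.0, -0.0]
contact_force: [-0.8, 0.7, -5.0]
opening: 0.0218
```

```bash
python3 - <<'E'
from h import *
s,d,W=snap("wrist","f6")
goto(s,(.4905,.0066),.0725,-26.5)
held(s,d,W,xr=(.005,.09),zc=-.014);barfit(s,d,W,.11,.0015)
E
```

```text
t 19.85 theta -26.44 pos [0.4908 0.007  0.1239] shift units [-0.004  0.014  1.286] turn units [-0.005 -0.007  0.01 ] F [-0.8  0.7 -5. ] open 0.0218
n 11447 slope deg x,y [-0.13 -0.03] ztop@hub -0.0137 enc [ 0.0389 -0.001 ] 35.62494659423828 circ [ 0.0445 -0.0007] 0.0299 red [ 0.0654 -0.0002 -0.0142] yawTool 1.44
bar tool 994 [44.2  -0.65] (10.515220642089844, 31.69347381591797) 1.2713096141815186 z 0.10989983948270232 world [530.71 -12.05] 62.2946662902832
```

{"fn": "move_arm", "kwargs": {"commands": [[[0, 0, 0.25], [0, 0, 0], 1], [[0, 0, 0.3], [0, 0, 0], 1], [[0, 0, 0.3], [0, 0, 0], 1], [[0, 0, 0], [0, 0, 0], 1]]}}

```text
time: 20.3
position: [0.4907, 0.0073, 0.0879]
eef_rot: [0.973, -0.229, 0.0, -0.0]
contact_force: [0.1, 0.1, -4.3]
opening: 0.0216
```

```bash
python3 - <<'E'
from h import *
s,d,W=snap("wrist","f7")
goto(s,(.4905,.0066),.0725,-26.5)
held(s,d,W,xr=(.005,.09),zc=-.014);barfit(s,d,W,.11,.0015)
E
```

```text
t 20.3 theta -26.44 pos [0.4907 0.0073 0.0879] shift units [0.002 0.018 0.386] turn units [-0.007 -0.005  0.009] F [ 0.1  0.1 -4.3] open 0.0216
n 11813 slope deg x,y [-1.05 -0.03] ztop@hub -0.0149 enc [ 0.0387 -0.001 ] 35.43891143798828 circ [ 0.0439 -0.0008] 0.0299 red [ 0.0492 -0.001  -0.0182] yawTool -2.45
bar tool 1572 [44.71 -0.67] (10.696749687194824, 31.620258331298828) 2.30985426902771 z 0.10990867619032241 world [531.06 -12.04] 61.24633026123047
```

{"fn": "move_arm", "kwargs": {"commands": [[[0, 0, 0.2], [0, 0, 0], 1], [[0, 0, 0.12], [0, 0, 0], 1], [[0, 0, 0.04], [0, 0, 0], 1], [[0, 0, 0.02], [0, 0, 0], 1], [[0, 0, 0], [0, 0, 0], 1]]}}

```text
time: 20.85
position: [0.4918, 0.0072, 0.0722]
eef_rot: [0.973, -0.229, 0.001, -0.0]
contact_force: [-0.6, 1.0, -4.4]
opening: 0.0219
```

```bash
python3 - <<'E'
from h import *
s,d,W=snap("wrist","f8")
goto(s,(.4905,.0066),.0725,-26.5)
L=held(s,d,W,xr=(.005,.09),zc=-.014)
k=(np.hypot(L[...,0]-.0445,L[...,1]+.0007)<.029)&(np.hypot(L[...,0]-.0445,L[...,1]+.0007)>.023)&(W[...,2]<.095);print('hub top z',np.percentile(W[k][:,2],[5,25,50,75,95]))
E
```

```text
t 20.85 theta -26.44 pos [0.4918 0.0072 0.0722] shift units [-0.022  0.028 -0.008] turn units [-0.013 -0.018  0.009] F [-0.6  1.  -4.4] open 0.0219
n 11861 slope deg x,y [-1.09 -0.02] ztop@hub -0.0148 enc [ 0.0387 -0.001 ] 35.48712921142578 circ [ 0.0439 -0.0008] 0.0299 red [ 0.0538 -0.0002 -0.0206] yawTool 3.16
hub top z [0.08619684 0.08688353 0.08735193 0.08784339 0.08852689]
```

{"fn": "move_arm", "kwargs": {"commands": [[[-0.02, 0.02, 0.04], [0, 0, 0], 1], [[0, 0, 0.02], [0, 0, 0], 1], [[0, 0, 0], [0, 0, 0], 1]]}}

```text
time: 21.2
position: [0.4915, 0.007, 0.0714]
eef_rot: [0.973, -0.229, 0.002, -0.001]
contact_force: [-0.0, -1.1, -4.6]
opening: 0.0215
```

{"fn": "move_arm", "kwargs": {"commands": [[[0, 0, 0], [0, 0, 0], 0.6], [[0, 0, 0], [0, 0, 0], 0.6], [[0, 0, 0], [0, 0, 0], 0.6], [[0, 0, 0], [0, 0, 0], 0.6], [[0, 0, 0], [0, 0, 0], 0.6], [[0, 0, -0.3], [0, 0, 0], 0.6], [[0, 0, -0.8], [0, 0, 0], 0.6], [[0, 0, -0.9], [0, 0, 0], 0.6], [[0, 0, -0.9], [0, 0, 0], 0.6], [[0, 0, -0.9], [0, 0, 0], 0.6], [[0, 0, 0], [0, 0, 0], 0.6]]}}

```text
time: 22.3
position: [0.4919, 0.0066, 0.2331]
eef_rot: [0.973, -0.229, 0.004, -0.001]
contact_force: [0.3, 0.1, -0.0]
opening: 0.0353
```

```bash
python3 - <<'E'
from h import *
s,d,W=snap("wrist","f9")
goto(s,(.531,-.0123),.2,61)
standfit(W,d["img"],(.5307,-.012))
H=np.array((.531,-.0123))
ax=np.array([np.cos(np.radians(-26.5)),np.sin(np.radians(-26.5))]);rel=W[...,:2]-H;a=rel@ax;b=rel@np.array([-ax[1],ax[0]]);z=W[...,2]
r=np.hypot(a,b);k=(r>.023)&(r<.029)&(z>.07)&(z<.095);print('hub z',k.sum(),np.percentile(z[k],[5,50,95]))
p=W[k];A=np.c_[a[k],b[k],np.ones(k.sum())];c=np.linalg.lstsq(A,z[k],rcond=None)[0];print('slope',np.degrees(c[:2]),c[2])
for lo in(-.1,-.08,-.065,-.055,-.045):
    k=(a>lo)&(a<lo+.01)&(abs(b)<.03)&(z>.07)&(z<.095);print(lo,k.sum(),np.median(z[k]),np.percentile(b[k],[2,98]))
snap("side","f9")
E
```

```text
t 22.3 theta -26.44 pos [0.4919 0.0066 0.2331] shift units [ 1.08  -0.008  0.837] turn units [  0.027  -0.092 -14.573] F [ 0.3  0.1 -0. ] open 0.0353
top 435 0.1096101056491748 ((531.0814208984375, -12.070680618286133), (31.603416442871094, 11.324026107788086), 61.39679718017578)
coltop 3222
foot [array([ 0.53070003, -0.01249997]), (111.80339050292969, 122.9837417602539), 63.43495178222656]
hub z 1298 [0.08476591 0.08595095 0.08710648]
slope [ 0.38232052 -0.03592585] 0.08593840826948854
-0.1 225 0.08558723959368564 [-0.01058545  0.01024557]
-0.08 234 0.085781313658252 [-0.01036859  0.01006175]
-0.065 236 0.08572132080512282 [-0.01023594  0.00995357]
-0.055 267 0.08573075011857678 [-0.01106829  0.01082431]
-0.045 269 0.0857674698014147 [-0.01098059  0.01071742]
```

View pics/wrist_f9.png

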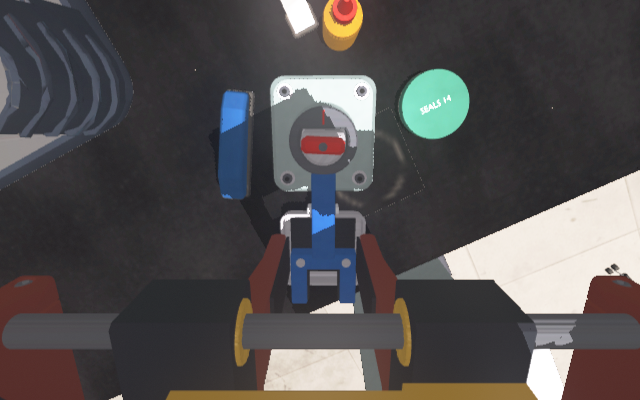

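```bash
python3 - <<'E'
from h import *
import glob
s0={'position':np.array([6.24464864e-01,1.40183954e-05,2.38893465e-01]),'eef_rot':[7.07125853e-01,7.07087281e-01,-5.34550948e-04,-5.65262768e-04]}
Ws=[cloud(np.load("pics/wrist0.npy",allow_pickle=True).item(),s0)]
for n in("scene_t6","side_f9","side_t12"):
    o=np.load(f"pics/{n}.npy",allow_pickle=True).item();Ws.append(cloud(o["d"],o["s"]))
for W,n in zip(Ws,("wrist0","scene","side9","side12")):
    print(n)
    for x in np.arange(.56,.72,.02):
        row=[]
        for y in np.arange(.06,-.16,-.02):
            k=(abs(W[...,0]-x)<.01)&(abs(W[...,1]-y)<.01)&(W[...,2]<.22);row.append(f"{W[...,2][k].max()*1000:4.0f}" if k.any() else "   .")
        print(round(x,2),*row)
E
```

```text
wrist0
0.56   38   13   21   22   22   21   19   18    2    2    2
0.58   37   34   14   19   14   14   14    2    2    2    2
0.6   37   35   14   18   13    2   91   92    2    2    2
0.62   29   26    2    2    2    2  110  113    .    2    2
0.64    2    2    2    2    7   17   69   69    2    2    2
0.66    2    3    2    2    5   28   27    2    2    2    2
0.68    2    2    2    2    2   45   44  191  215    2    2
0.7    2    2    2  185  220   79  220  220  220    2    2
scene
0.56   38   11    .    .  177   22   17   17    7    2    3
0.58   41   43    .   19   14   15   14    6    4    6    3
0.6   35    .    .   16   14    6   72  100   59    7    5
0.62    .    1    5    3    3    7   74  112   71    3    4
0.64    4    3    7    4    3   10    .    3    8    5    4
0.66    4    6    2    7    3    .    1    5    5    6    6
0.68    6    6    4    2    5   43   48    4  214  219    4
0.7    6    4    6    4  216  217  219  219  219  216   80
side9
0.56   35   11   86   86   86    .    .    .    .    .    .
0.58   36    .   13   15   13   12   10    2    0   -3    .
0.6   35   27   18   16   13    2   80   86    1    1    0
0.62   26   22    1    1    1   55  108  108    .   -3   -1
0.64    1    0   -0    1   14   17   65   -0   -2   -3    .
0.66    2   -1    1    1   24   24   20    0   -1    0    1
0.68    0    1    2    2   41   42   36   -2  218  211   -2
0.7    .    .    1   -2  218  219  219  217  218   -1    1
side12
0.56   33   10   42   44   44    .    .    .    .    .    .
0.58   35    .   12   14   12   11    3    2   -0   -0    5
0.6   33   27   13   15   11   21   87   87    0   -0   -1
0.62   26    0   -0    2    0   55  107  110    .    .    1
0.64    1    0   -0    0   12   14   65   63   -0   -4    .
0.66   -0    2   -0    3   22   25   20   -0    0    2   -1
0.68   -0    0    0    2   40   41   31   -3  220  217    1
0.7    .    .   -3   -0  219  219  219  219  218    1   -0
```

{"fn": "move_arm", "kwargs": {"commands": [[[0.6, 0, 0], [0.03, -0.09, 0], 0.5], [[0.5, 0, 0], [0, 0, 0], 0.5], [[0, 0, 0], [0, 0, -1], 0.5], [[0, 0, 0], [0, 0, -1], 0.5], [[0, 0, 0], [0, 0, -1], 0.5], [[0, 0, 0], [0, 0, -1], 0.5], [[0, 0, 0], [0, 0, -1], 0.5], [[0, 0, 0], [0, 0, -1], 0.5], [[0, 0, 0], [0, 0, -1], 0.5], [[0, 0, 0], [0, 0, -1], 0.5], [[0, 0, 0], [0, 0, -1], 0.5]]}}

```text
time: 23.5
position: [0.5178, -0.0132, 0.2113]
eef_rot: [0.966, 0.256, -0.018, -0.009]
contact_force: [0.5, -0.0, -0.0]
opening: 0.044
```

{"fn": "move_arm", "kwargs": {"commands": [[[0, 0, 0], [0, 0, -1], 0.5], [[0, 0, 0], [0, 0, -1], 0.5], [[0, 0, 0], [0, 0, -1], 0.5], [[0, 0, 0], [0, 0, -1], 0.5], [[0, 0, 0], [0, 0, -1], 0.5], [[0, 0, 0], [0, 0, 0], 0.5], [[0, 0, 0], [0, 0, 0], 0.5]]}}

```text
time: 24.2
position: [0.5094, -0.0128, 0.1997]
eef_rot: [0.862, 0.506, -0.024, -0.02]
contact_force: [0.1, -0.7, -0.7]
opening: 0.0442
```

```bash
python3 - <<'E'
from h import *
from station import readout
s=readout.sense();goto(s,(.531,-.0121),.16,61.3)
E
```

```text
t 24.2 theta 60.9 pos [ 0.5094 -0.0128  0.1997] shift units [0.3   0.52  0.958] turn units [-0.57   0.201 -0.073] F [ 0.1 -0.7 -0.7] open 0.0442
```

{"fn": "move_arm", "kwargs": {"commands": [[[0.3, 0.5, 0.2], [-0.57, 0.2, -0.07], 0.5], [[0, 0, 0.3], [0, 0, 0], 0.5], [[0, 0, 0], [0, 0, 0], 0.5], [[0, 0, 0], [0, 0, 0], 0.5]]}}

```text
time: 24.6
position: [0.53, -0.012, 0.1751]
eef_rot: [0.862, 0.507, -0.002, -0.002]
contact_force: [0.1, -0.1, 0.2]
opening: 0.044
```

```bash
python3 - <<'E'
from h import *
s,d,W=snap("wrist","b1");goto(s,(.5306,-.0127),.111,61.3)
E
```

```text
t 24.6 theta 60.87 pos [ 0.53   -0.012   0.1751] shift units [-0.004  0.03   1.604] turn units [-0.05   0.026 -0.071] F [ 0.1 -0.1  0.2] open 0.044
```

View pics/wrist_b1.png

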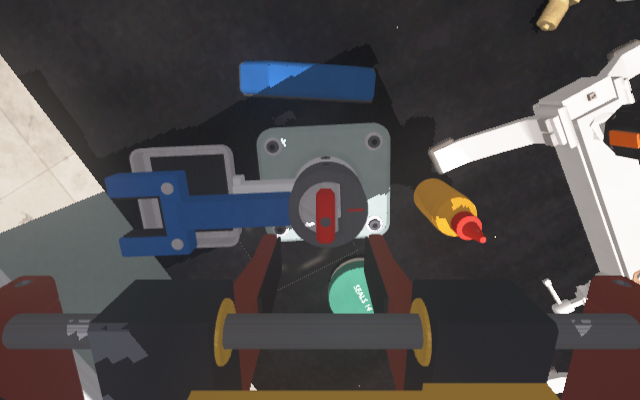

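{"fn": "move_arm", "kwargs": {"commands": [[[0, 0.03, 0.3], [-0.05, 0.03, -0.07], 0.5], [[0, 0, 0.6], [0, 0, 0], 0.5], [[0, 0, 0.4], [0, 0, 0], 0.5], [[0, 0, 0], [0, 0, 0], 0.5], [[0, 0, 0], [0, 0, 0], 0.5]]}}

```text
time: 25.15
position: [0.5309, -0.0129, 0.124]
eef_rot: [0.861, 0.509, 0.0, -0.0]
contact_force: [-0.1, -1.1, -0.4]
opening: 0.0439
```

```bash
python3 - <<'E'
from h import *
s,d,W=snap("wrist","b2");goto(s,(.5306,-.0127),.111,61.3)
E
```

```text
t 25.15 theta 61.16 pos [ 0.5309 -0.0129  0.124 ] shift units [ 0.001 -0.009  0.325] turn units [ 0.001 -0.007 -0.023] F [-0.1 -1.1 -0.4] open 0.0439
```

{"fn": "move_arm", "kwargs": {"commands": [[[0, -0.01, 0.31], [0, 0, 0], 0.5], [[0, 0, 0], [0, 0, 0], 0.5], [[0, 0, 0], [0, 0, 0], 0.9], [[0, 0, 0], [0, 0, 0], 1], [[0, 0, 0], [0, 0, 0], 1], [[0, 0, 0], [0, 0, 0], 1], [[0, 0, 0], [0, 0, 0], 1], [[0, 0, 0], [0, 0, 0], 1]]}}

```text
time: 26.0
position: [0.5314, -0.0124, 0.1133]
eef_rot: [0.861, 0.509, 0.002, 0.0]
contact_force: [1.1, -0.8, -2.2]
opening: 0.0126
```

{"fn": "move_arm", "kwargs": {"commands": [[[0, 0, 0], [0, 0, 0.7], 1], [[0, 0, 0], [0, 0, 0.7], 1], [[0, 0, 0], [0, 0, 0.7], 1], [[0, 0, 0], [0, 0, 0], 1]]}}

```text
time: 26.4
position: [0.5314, -0.0124, 0.1133]
eef_rot: [0.913, 0.408, 0.002, 0.0]
contact_force: [-0.7, 1.4, 0.6]
opening: 0.0124
```

```bash
python3 - <<'E'
from h import *
from station import readout
s=readout.sense();goto(s,(.5311,-.0126),.113,46)
E
```

```text
t 26.4 theta 48.15 pos [ 0.5314 -0.0124  0.1133] shift units [-0.008 -0.003  0.008] turn units [ 0.022 -0.028  0.358] F [-0.7  1.4  0.6] open 0.0124
```

No drift under these smaller turns; carry on.

{"fn": "move_arm", "kwargs": {"commands": [[[0, 0, 0], [0, 0, 0.8], 1], [[0, 0, 0], [0, 0, 0.8], 1], [[0, 0, 0], [0, 0, 0.8], 1], [[0, 0, 0], [0, 0, 0.8], 1], [[0, 0, 0], [0, 0, 0.8], 1], [[0, 0, 0], [0, 0, 0], 1]]}}

```text
time: 27.0
position: [0.5314, -0.0125, 0.1133]
eef_rot: [0.978, 0.208, 0.002, 0.0]
contact_force: [-0.5, 1.6, 0.5]
opening: 0.0124
```

```bash
python3 - <<'E'
from h import *
from station import readout
s=readout.sense();goto(s,(.5314,-.0124),.113,-26.5);print(s["ft_torque"])
E
```

```text
t 27.0 theta 24.03 pos [ 0.5314 -0.0125  0.1133] shift units [ 0.001 -0.002  0.008] turn units [-3.000e-03 -3.600e-02  8.422e+00] F [-0.5  1.6  0.5] open 0.0124
[0.12482632 0.25534358 0.00726856]
```

{"fn": "move_arm", "kwargs": {"commands": [[[0, 0, 0], [0, 0, 0.8], 1], [[0, 0, 0], [0, 0, 0.8], 1], [[0, 0, 0], [0, 0, 0.8], 1], [[0, 0, 0], [0, 0, 0.8], 1], [[0, 0, 0], [0, 0, 0.8], 1], [[0, 0, 0], [0, 0, 0.8], 1], [[0, 0, 0], [0, 0, 0.8], 1], [[0, 0, 0], [0, 0, 0.8], 1], [[0, 0, 0], [0, 0, 0.8], 1], [[0, 0, 0], [0, 0, 0.6], 1], [[0, 0, 0], [0, 0, 0.3], 1], [[0, 0, 0], [0, 0, 0], 1]]}}

```text
time: 28.2
position: [0.5314, -0.0125, 0.1133]
eef_rot: [0.979, -0.206, 0.002, -0.0]
contact_force: [-0.1, 1.2, 0.8]
opening: 0.0128
```

```bash
python3 - <<'E'
from h import *
from station import readout
s=readout.sense();goto(s,(.5314,-.0124),.113,-26.5);print(s["ft_torque"])
E
```

```text
t 28.2 theta -23.74 pos [ 0.5314 -0.0125  0.1133] shift units [-0.002 -0.003  0.008] turn units [-0.011 -0.034  0.46 ] F [-0.1  1.2  0.8] open 0.0128
[ 0.19431595  0.21830966 -0.11943541]
```

{"fn": "move_arm", "kwargs": {"commands": [[[0, 0, 0], [0, 0, 0.4], 1], [[0, 0, 0], [0, 0, 0.3], 1], [[0, 0, 0], [0, 0, 0.3], 1], [[0, 0, 0], [0, 0, 0], 1]]}}

```text
time: 28.6
position: [0.5314, -0.0125, 0.1133]
eef_rot: [0.967, -0.253, 0.002, 0.0]
contact_force: [0.1, 1.5, -0.2]
opening: 0.0127
```

```bash
python3 - <<'E'
from h import *
from station import readout
s=readout.sense();goto(s,(.5314,-.0124),.113,-26.5);print(s["ft_torque"])
E
```

```text
t 28.6 theta -29.32 pos [ 0.5314 -0.0125  0.1133] shift units [-0.001 -0.003  0.008] turn units [-0.007 -0.036 -0.469] F [ 0.1  1.5 -0.2] open 0.0127
[0.28411566 0.27673137 0.58327053]
```

{"fn": "move_arm", "kwargs": {"commands": [[[0, 0, 0], [0, 0, 0], 0.6], [[0, 0, 0], [0, 0, 0], 0.6], [[0, 0, 0], [0, 0, 0], 0.6], [[0, 0, 0], [0, 0, 0], 0.6], [[0, 0, 0], [0, 0, 0], 0.6], [[0, 0, -0.3], [0, 0, 0], 0.6], [[0, 0, -0.8], [0, 0, 0], 0.6], [[-0.4, 0, -0.8], [0, 0, 0], 0.6], [[-0.8, 0, -0.8], [0, 0, 0], 0.6], [[-0.4, 0, -0.4], [0, 0, 0], 0.6], [[0, 0, 0], [0, 0, 0], 0.6]]}}

```text
time: 29.7
position: [0.4746, 0.0191, 0.2448]
eef_rot: [0.967, -0.253, 0.003, -0.001]
contact_force: [0.4, 0.0, 0.1]
opening: 0.0352
```

```bash
python3 - <<'E'
from h import *
s,d,W=snap("wrist","e1")
goto(s,(.531,-.0123),.2,61)
standfit(W,d["img"],(.531,-.0123))
H=np.array((.531,-.0123))
ax=np.array([np.cos(np.radians(-26.5)),np.sin(np.radians(-26.5))]);rel=W[...,:2]-H;a=rel@ax;b=rel@np.array([-ax[1],ax[0]]);z=W[...,2]
r=np.hypot(a,b);k=(r>.023)&(r<.029)&(z>.07)&(z<.095);print('hub z',k.sum(),np.percentile(z[k],[5,50,95]))
for lo in(-.1,-.08,-.065,-.055,-.045):
    k=(a>lo)&(a<lo+.01)&(abs(b)<.03)&(z>.07)&(z<.095);print(lo,k.sum(),np.median(z[k]),np.percentile(b[k],[2,98]))
k=(abs(b)>.033)&(abs(b)<.05)&(a<-.09)&(a>-.15)&(z>.03)&(z<.05);print('pan rim',k.sum(),np.median(z[k]))
snap("side","e1");snap("scene","e1")
E
```

```text
t 29.7 theta -29.36 pos [0.4746 0.0191 0.2448] shift units [ 1.607 -0.002  1.13 ] turn units [  0.024  -0.065 -15.059] F [0.4 0.  0.1] open 0.0352
top 430 0.10959026723323544 ((531.0536499023438, -12.440574645996094), (11.540719985961914, 31.86577033996582), 60.913368225097656)
coltop 3289
foot [array([ 0.53097427, -0.01285054]), (111.67083740234375, 123.53141021728516), 63.019771575927734]
hub z 1280 [0.08465607 0.0859362  0.08719084]
-0.1 225 0.08553127570758118 [-0.01077607  0.01046715]
-0.08 228 0.08576560801944708 [-0.01054267  0.01029884]
-0.065 248 0.08568810622267028 [-0.01041046  0.01039989]
-0.055 252 0.08580853878940084 [-0.01055802  0.01050015]
-0.045 256 0.08576393446604658 [-0.01091805  0.01014641]
pan rim 319 0.039284234151721775
```

View pics/wrist_e1.png

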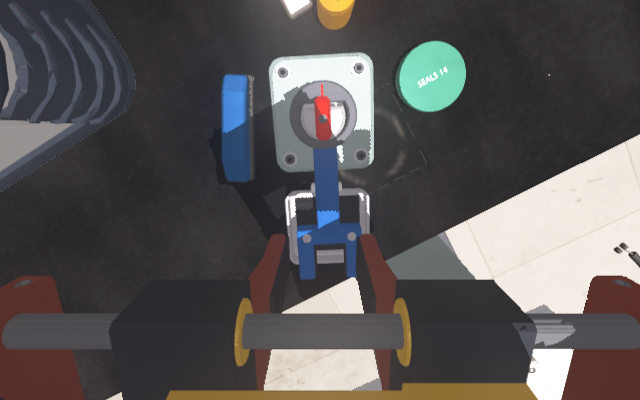

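View pics/side_e1.png

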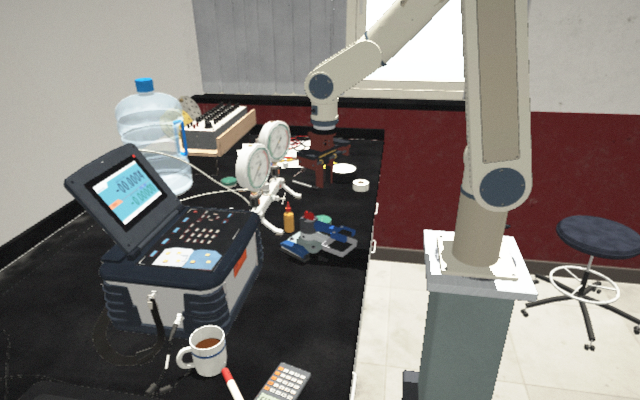

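```bash
python3 - <<'E'
from station import close_job
print(close_job())
E
```

```text
the job is handed in; nothing more can be done
None
```

The stand is rigged and the job was handed in at about 30 s of the 72 s allowed. The tray is on the foot, the fork is on the tray, and the red bar is turned to its stop.

- **Tray:** After release its hub top measured 43.8 mm above the bench (44 mm is home). Its neck was level at 39.9 mm.
- **Fork:** After release and again after locking, its hub top measured 85.9 mm (86 mm is home). The beam was level to within about 0.5 mm.
- **Lock bar:** I turned it clockwise until the torque rose to about 0.6 N m, ten times its friction. It moved from 61.3° to -29.1°, about 90°, and stayed there after release.
- **Bystanders:** I did not touch the bottle, stapler, tin or black gauge, and they look unmoved in the last pictures. I checked this only by eye. The arm stood clear of everything at the end.

Two things did not go cleanly:
- **Contact on the way over:** On the first approach the tool sank about 3 cm, and the tray probably rested lightly on the bar or column top (about 9 N). I lifted it, levelled it and re-aligned before fitting.
- **Yaw readings disagree:** The foot outline gives the stand about -26.5°, while the stopped bar gives about -29°. I set both parts to -26.5°, which is within the 0.1 rad play of the bores either way.

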